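# Fetch the espresso cup from behind the tall blanks and load the mug press

## Task

The small espresso cup at the back of the plywood rack is to be printed next, but two tall blanks, a bottle and a tumbler, stand close in front of it. Move both tall blanks into the grey side tray, then take the cup out and stand it centred on the round seat of the mug press, and only then put each of the two back on the very cork disc it came from. Keep everything upright, and leave the mug, the tape roll and the screwdriver alone.

Things in the scene. Friction and masses are not known exactly. Their poses are not given: they have to be found in the camera images.
- cup_mid (a point): small white ceramic espresso cup without handle, open at the top; straight outside 58 mm in diameter, 58 mm high, 52 mm at the foot, wall 4 mm. The point is on its axis, half-way up (29 mm above its foot); z is up along its axis. It stands at the back middle of the rack
- bottle_mid (a point): tall blank: white bottle with a shoulder, a narrow neck and a small steel cap; body 60 mm in diameter and straight up to 104 mm above its foot, 135 mm high in all. The point is on its axis, half-way up (67.5 mm above its foot); z is up along its axis. It stands on one of the two front cork discs of the rack
- tumbler_mid (a point): tall blank: straight steel tumbler with a flat black lid of full width; 64 mm in diameter (lid 65 mm), straight up to 116 mm above its foot, 128 mm high in all. The point is on its axis, half-way up (64 mm above its foot); z is up along its axis. It stands on one of the two front cork discs of the rack
- rack: fixed plywood rack: board 170 (x) by 240 (y) mm, top 15 mm above the table; back wall at +x (inner face x = 77, 45 mm high), side walls (inner faces y = +-120, 35 mm high). Origin: centre of the board's underside, on the table. Flush cork discs, 63 mm wide, at (x, y): cup (40, 0), tall blanks (-20, 39) and (-20, -39) mm. To grip a blank: fingers on its +x and -x sides, 66 mm or more above the board, over the cup
- tray: fixed grey plastic side tray, empty, 208 mm square, wall 4 mm thick and 22 mm high, floor 4 mm thick; inside 200 mm square. Origin: centre of its underside, on the table; sides along its x and y
- seat (a point): top centre of the mug press's fixed seat: a flat round aluminium disc 66 mm wide, 24 mm above the table, z up. On its +x side stands a half-round red jaw (inner radius 63 mm, top 62 mm above the table, to 80 degrees either side of +x); -x is open. Behind the jaw, over 80 mm from the seat centre, are side plates and a folded toggle up to 85 mm high
- mug: bystander: white ceramic mug with handle, 82 mm in diameter, 95 mm high; origin under its centre. To be left where it is
- tape: bystander: roll of orange tape lying flat, 84 mm in diameter, 24 mm high; origin under its centre. To be left where it is
- driver: bystander: blue-handled screwdriver lying on the table, about 200 mm long; origin under it. To be left where it is
Things that resemble listed ones, but are neither listed nor needed, are in the scene too. What is shaped like the part that bears bottle_mid but yellow is not meant.

How it is judged:
By the outcome, as a careful person would: the job done as asked, in the order asked, and still so for the second after the job is handed in, with the robot touching nothing.
It also fails if it takes over 128 s, if anything falls off the work surface, if the arm or the gripper's body presses on something with over 40 N, if the wrist force passes 120 N, or if a joint passes its speed limit or range.

## Robot

A 7-joint arm with a two-finger parallel gripper is mounted at the origin on the work surface. World frame = base frame: x ahead of the robot, y to its left, z up, the work surface at z = 0. Lengths are in m, angles in rad, forces in N, time in s.
With the tool pointing down it reaches from about 0.425 to 0.95 m from the base axis. Payload 4.7 kg.
Tool frame: the origin (TCP) lies between the finger pads; the fingertips stand 19 mm ahead of it and the grasp point (between the pads) is the TCP; z points along the fingers, y is the direction in which the jaws open and shut (so a half turn about z gives the same grasp; the last joint's range is limited). The gripper opens to 87 mm and grips with 3 to 60 N. Pads are 19 mm wide; open, the fingers measure 117 mm over their backs; the gripper's body (75 mm by 190 mm) begins 51 mm behind the grasp point.
Start: joints at [-1.377, 0.469, -0.049, 1.532, 0.024, 1.141, -0.082], TCP at [0.149, 0.658, 0.242] pointing down, gripper open.
Joint ranges: [-2.59, 2.59], [-0.33, 1.99], [-1.39, 1.29], [0.1, 2.45], [-1.04, 4.18], [0.21, 1.99], [-2.66, 2.66]. Speed limits (rad/s): [2.57, 2.57, 3.14, 3.14, 3.14, 3.14, 3.14].

## Interface

Orientations are given as [roll, pitch, yaw] about the fixed x, y, z axes, in that order (R = Rz(yaw) Ry(pitch) Rx(roll)).
In Python, from station import * gives the robot as it stands.
- The arm moves only by the tool drive_tool, never from a script. Its argument "rows" is a list that holds one entry, the list of rows, each a list of 6 numbers: the shift along the tool's x, y, z in units of 25 mm (1.0 is 25 mm), then the turn, a rotation vector about the tool's x, y, z in rad. In form: [[[dx, dy, dz, rx, ry, rz], ...]]. A call has 1 to 10 rows; each row is the pose to reach, as a shift and turn from the pose measured when the call began, along the tool's axes at that moment; what a row does not reach only later rows make up. A row lasts 1/12 s, in which the tool goes at most 41.7 mm and 7.16 degrees, less where a joint would pass 70% of its speed; a pose out of reach is approached as far as the arm can. A call with a gripper value outside its range is refused whole. "claw" is the opening, from 0 (shut) to 1 (fully open), set as the call begins (left out, the last holds). The fingers move at their own pace and stop on an object; the grip force is fixed at half the most. Time passes only in rows, so rows that repeat a pose let the fingers close. It gives the time, the measured TCP pose, the force and the opening at its end, in the units of the state.
- state(): the state, without advancing time (a new reading comes with each control period).
- camera(name): name is "scene" or "top" or "wrist"; returns (picture, depth): 480x640x3 uint8, blue, green, red; 480x640 float32, m along the optical axis (not along the pixel's ray), 0 where there is no reading.
- camera_info(name): a dict with "K" (3x3 intrinsics, pixels), "world_from_camera" (4x4, takes a point from camera to world coordinates). Camera axes: x right, y down, z forward; pixel columns grow to the right and rows downward; lengths in m; the calibration is good to about 2 mm. A picture is of the moment at which its call begins: read the wrist's pose just before it. camera_info takes no time and is no camera call; for the wrist camera it gives the pose at the moment of the call.
- close_job(): hands the job in, once; it reports no verdict.
The state is a dict: "time_s": time; "joint_pos": joint angles; "joint_vel": joint speeds; "tau": joint torques, N m; "tcp_pos": TCP position; "tcp_rot": TCP orientation; "ft_force": force on the tool from outside, world axes, zero at the start; "wrist_torque": the same for the moment, N m; "width": finger opening in m.
Only numpy, scipy, OpenCV 4.12 (cv2) and the standard library are available. Lean on these libraries where they do the work, as an engineer would, in place of code of your own. Each camera call takes 0.05 s, during which the arm holds its last target. There are 200 camera calls.

## Working session

There is one attempt and no reset: what is moved stays moved. The work goes in short steps, Python scripts to look and compute and a tool call to move; the robot and the scene stay as the last step left them, time stands still between calls to the robot, and variables do not carry over. Pictures are saved under pics/ and viewed, about 12 in all and at most 16, crops included, and the job is handed in when it is done.

Besides the shell and the picture viewer there is one more tool, called after "Emit:" as a command line: name --argument value ..., lists and objects as JSON in quotes. drive_tool: Moves the arm, as the interface text tells. Its arguments: {"type":"object","properties":{"rows":{"type":"array","items":{"type":"array","items":{"type":"array","items":{"type":"number"}}}},"claw":{"type":"number"}},"required":["rows"]}

```bash
mkdir -p pics; ls
python3 - <<'E'
from station import *
import cv2,numpy as np
s=state();print(s)
for n in("scene","top"):
    p,d=camera(n);cv2.imwrite(f"pics/{n}0.png",p);np.save(f"pics/{n}0.npy",d);i=camera_info(n);print(n,i["K"].tolist(),np.round(i["world_from_camera"],4).tolist())
E
```

```text
pics
{'time_s': 0.0, 'joint_pos': array([-1.37690944,  0.46945646, -0.04860339,  1.53369458,  0.02408261,
        1.14098437, -0.08228899]), 'joint_vel': array([ 0.0002371 ,  0.00028601, -0.00084075, -0.00040529,  0.0006276 ,
        0.00157226,  0.00114181]), 'tau': array([ 1.82647280e-03, -5.07965505e+01, -8.05489859e-02, -2.36157739e+01,
       -6.14875322e-02,  3.77085444e-02,  1.50517085e-04]), 'tcp_pos': array([0.14899523, 0.65777448, 0.24048901]), 'tcp_rot': array([-3.13963542e+00,  5.18012694e-05,  2.91884875e+00]), 'ft_force': array([-0.32686144,  0.5944911 ,  0.58245371]), 'wrist_torque': array([-0.06515089, -0.02711598, -0.0188056 ]), 'width': 0.08690479815546288}
scene [[438.9791477898529, 0.0, 316.09287574893216], [0.0, 438.9791477898529, 235.40414816651526], [0.0, 0.0, 1.0]] [[-0.5364, 0.6931, -0.4816, 1.0504], [0.8439, 0.4328, -0.317, 0.323], [-0.0112, -0.5765, -0.817, 0.9003], [0.0, 0.0, 0.0, 1.0]]
top [[583.5706873024574, 0.0, 312.84867871090836], [0.0, 583.5706873024574, 238.90274558357822], [0.0, 0.0, 1.0]] [[0.0155, -0.9911, 0.1319, 0.3721], [-0.9995, -0.012, 0.0275, -0.0378], [-0.0257, -0.1323, -0.9909, 1.3972], [0.0, 0.0, 0.0, 1.0]]
```

View pics/top0.png

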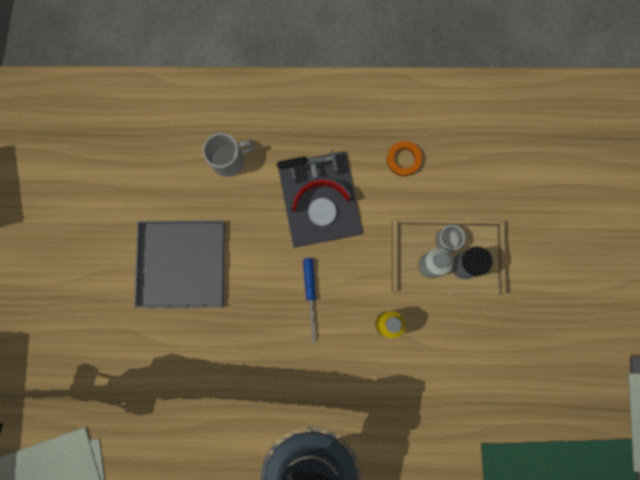

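View pics/scene0.png

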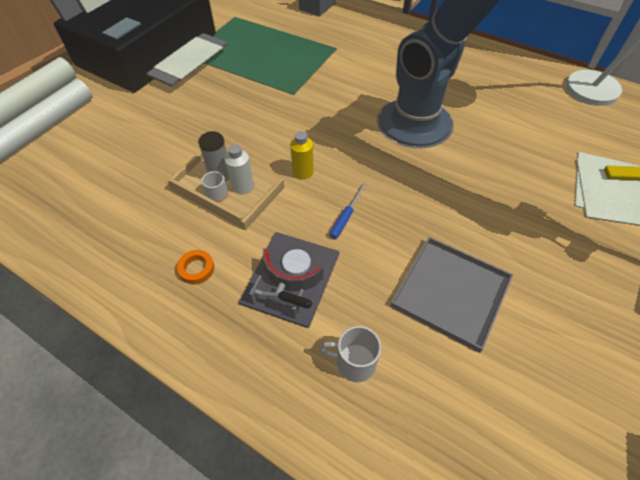

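The top view shows the rack at about (450,257). In it are the cup (452,238), the white bottle (438,262) and the black-lidded tumbler (476,262). The yellow bottle at (392,324) is the decoy. The seat is at (322,212), the tray at (182,264) and the mug at (222,152). The scene view agrees: cup (214,186), bottle (238,170), tumbler (212,150), yellow bottle (302,157).

```bash
cat > h.py <<'E'
from station import *
import cv2,numpy as np
def ray(info,px,z):
    K=np.array(info["K"]);T=np.array(info["world_from_camera"])
    px=np.atleast_2d(np.asarray(px,float))
    d=np.c_[(px-[K[0,2],K[1,2]])/[K[0,0],K[1,1]],np.ones(len(px))]@T[:3,:3].T
    return T[:3,3]+d*((z-T[2,3])/d[:,2])[:,None]
def cloud(info,d):
    K=np.array(info["K"]);T=np.array(info["world_from_camera"])
    v,u=np.mgrid[:480,:640]
    P=np.stack([(u-K[0,2])/K[0,0]*d,(v-K[1,2])/K[1,1]*d,d],-1)@T[:3,:3].T+T[:3,3]
    P[d==0]=np.nan
    return P
def blob(mask,roi):
    u0,v0,u1,v1=roi;m=np.zeros(mask.shape,np.uint8);m[v0:v1,u0:u1]=mask[v0:v1,u0:u1]
    c=max(cv2.findContours(m.astype(np.uint8),0,cv2.CHAIN_APPROX_NONE)[0],key=cv2.contourArea)
    return c[:,0,:]
def circ(P):
    A=np.c_[2*P[:,:2],np.ones(len(P))];s=np.linalg.lstsq(A,(P[:,:2]**2).sum(1),rcond=None)[0]
    return s[0],s[1],np.sqrt(s[2]+s[0]**2+s[1]**2)
E
python3 - <<'E'
from h import *
i=camera_info("top");p=cv2.imread("pics/top0.png");d=np.load("pics/top0.npy");P=cloud(i,d);Z=P[...,2]
s=camera_info("scene");ds=np.load("pics/scene0.npy");PS=cloud(s,ds)
hsv=cv2.cvtColor(p,cv2.COLOR_BGR2HSV)
black=(hsv[...,2]<40).astype(np.uint8)
c=blob(black,(455,240,500,285));print("lid",np.round(circ(ray(i,c,.143)),4),cv2.boundingRect(c))
white=((hsv[...,2]>150)&(hsv[...,1]<60)).astype(np.uint8)
c=blob(white,(300,190,345,235));print("seat",np.round(circ(ray(i,c,.024)),4),cv2.boundingRect(c))
# depth based slices, both cams
R=lambda Q,x0,x1,y0,y1,z0,z1:Q[(Q[...,0]>x0)&(Q[...,0]<x1)&(Q[...,1]>y0)&(Q[...,1]<y1)&(Q[...,2]>z0)&(Q[...,2]<z1)]
for n,Q in(("top",P),("scene",PS)):
    print(n,"table z",np.nanmedian(Q[...,2]))
    for nm,b in dict(bigtop=(.4,.75,-.5,-.2,.13,.2),lidtop=(.4,.75,-.5,-.36,.138,.148),cap=(.4,.75,-.36,-.25,.145,.156),seat=(.5,.75,-.12,.03,.02,.028),tray=(.3,.8,.1,.5,.016,.03)).items():
        q=R(Q,*b);print(nm,len(q),np.round(np.median(q,0),4) if len(q) else '',np.round((q.min(0)+q.max(0))/2,4) if len(q) else '',np.round(np.ptp(q,0),3) if len(q) else '')
cr=lambda u0,v0,u1,v1,f:cv2.resize(p[v0:v1,u0:u1],None,fx=f,fy=f,interpolation=cv2.INTER_CUBIC)
a=cr(380,210,520,300,5);b=cr(125,210,235,315,3);c2=cr(270,145,370,250,3)
o=np.zeros((450+315,700,3),np.uint8);o[:450,:700]=a;o[450:,:330]=b;o[450:,330:630]=c2
cv2.imwrite("pics/crop1.png",cv2.resize(o,None,fx=.78,fy=.78))
E
```

```text
lid [ 0.4955 -0.3545  0.0292] (462, 248, 30, 27)
seat [ 0.6235 -0.0205  0.0216] (311, 200, 23, 23)
top table z 0.0005891791943404279
bigtop 945 [ 0.4972 -0.3464  0.1441] [ 0.4973 -0.3221  0.1441] [0.063 0.129 0.028]
lidtop 261 [ 0.4977 -0.371   0.1438] [ 0.4961 -0.3732  0.143 ] [0.061 0.026 0.01 ]
cap 288 [ 0.4973 -0.2872  0.1483] [ 0.4966 -0.3108  0.1505] [0.058 0.098 0.011]
seat 582 [ 0.6244 -0.02    0.0241] [ 0.6228 -0.0376  0.024 ] [0.242 0.133 0.008]
tray 818 [0.5502 0.2802 0.0222] [0.5889 0.29   0.023 ] [0.402 0.273 0.014]
scene table z 0.0011821629528250277
bigtop 615 [ 0.4998 -0.3358  0.1437] [ 0.4962 -0.3207  0.1424] [0.064 0.124 0.024]
lidtop 116 [ 0.4962 -0.3695  0.1438] [ 0.4954 -0.3715  0.1432] [0.058 0.022 0.009]
cap 161 [ 0.4972 -0.2793  0.1494] [ 0.4975 -0.3098  0.1498] [0.057 0.1   0.01 ]
seat 612 [ 0.6231 -0.0149  0.0247] [ 0.6246 -0.0193  0.024 ] [0.249 0.096 0.008]
tray 1178 [0.5693 0.2937 0.0223] [0.5872 0.2938 0.023 ] [0.406 0.268 0.014]
```

View pics/crop1.png

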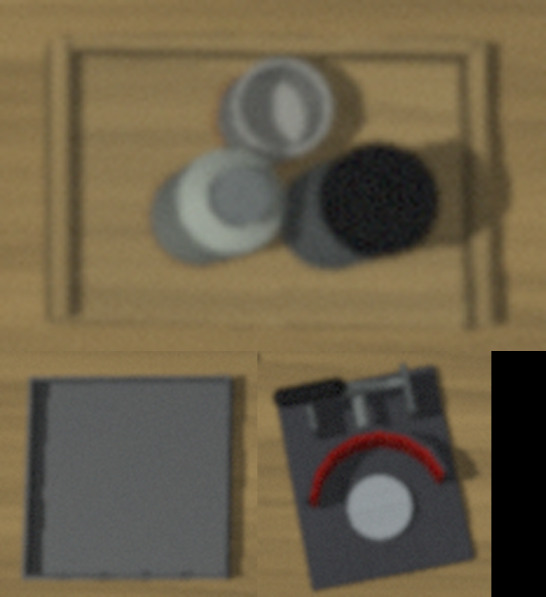

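The crop confirms it. The cup (rim at the back, centre) stands behind the white bottle with its steel cap (+y side) and the black-lidded tumbler (-y side). The yellow bottle is outside the rack. The press is turned by about +10°, and its red jaw opens towards the robot. The heights also check out: lid 0.143, cap 0.150, seat 0.024. Next I move towards the tray and then the rack, and refine with the wrist camera.

Emit:
drive_tool --rows '[[[-0.85,-0.56,-0.32,0,0,0.067],[-1.7,-1.12,-0.64,0,0,0.134],[-2.55,-1.68,-0.96,0,0,0.2],[-3.4,-2.24,-1.28,0,0,0.27],[-4.25,-2.8,-1.6,0,0,0.335],[-5.1,-3.36,-1.92,0,0,0.4],[-5.95,-3.92,-2.24,0,0,0.47],[-6.8,-4.48,-2.56,0,0,0.535],[-7.65,-5.04,-2.88,0,0,0.6],[-8.5,-5.6,-3.2,0,0,0.67]]]' --claw 1

```text
time_s: 0.93
tcp_pos: [0.3269, 0.4727, 0.3216]
tcp_rot: [-3.14, 0.001, 2.243]
ft_force: [-0.1, -1.1, -0.2]
width: 0.0868
```

```bash
cat >> h.py <<'E'
from scipy.spatial.transform import Rotation as Ro
def rel(*targets):
    "chain of (x,y,z,yaw deg): tool-frame shift in 25 mm units and turn for each hop"
    s=state();p=np.array(s["tcp_pos"]);R=Ro.from_euler("xyz",s["tcp_rot"])
    print("t",round(s["time_s"],2),"p",np.round(p,4),"yaw",round(np.degrees(s["tcp_rot"][2]),2),"w",round(s["width"],4),"F",np.round(s["ft_force"],1))
    for x,y,z,a in targets:
        q=np.array([x,y,z]);T=Ro.from_euler("xyz",[np.pi,0,np.radians(a)])
        print(np.round(np.r_[R.inv().apply(q-p)/.025,(R.inv()*T).as_rotvec()],3).tolist(),round(np.linalg.norm(q-p),3));p,R=q,T
E
python3 - <<'E'
from h import *
rel((.5,.22,.40,90),(.52,-.06,.40,90),(.50,-.318,.40,90))
print(np.round(camera_info("wrist")["world_from_camera"],3))
E
```

```text
t 0.93 p [0.3269 0.4727 0.3216] yaw 128.5 w 0.0868 F [-0.1 -1.1 -0.2]
[-12.224, -0.877, -3.121, -0.001, 0.001, 0.672] 0.316
[-11.2, 0.8, 0.0, 0.0, 0.0, 0.0] 0.281
[-10.32, -0.8, -0.0, 0.0, 0.0, 0.0] 0.259
[[ 0.782  0.605  0.15   0.286]
 [ 0.624 -0.759 -0.189  0.524]
 [-0.     0.241 -0.97   0.465]
 [ 0.     0.     0.     1.   ]]
```

Emit:
drive_tool --rows '[[[-1.22,-0.09,-0.31,0,0,0.067],[-2.44,-0.18,-0.62,0,0,0.134],[-3.66,-0.26,-0.93,0,0,0.2],[-4.9,-0.35,-1.24,0,0,0.27],[-6.1,-0.44,-1.55,0,0,0.335],[-7.3,-0.53,-1.86,0,0,0.4],[-8.55,-0.62,-2.17,0,0,0.47],[-9.8,-0.7,-2.5,0,0,0.535],[-11,-0.79,-2.8,0,0,0.6],[-12.2,-0.88,-3.1,0,0,0.67]]]'

```text
time_s: 1.77
tcp_pos: [0.5005, 0.2178, 0.4004]
tcp_rot: [-3.142, 0.001, 1.566]
ft_force: [0.5, -0.3, -0.3]
width: 0.0872
```

Emit:
drive_tool --rows '[[[-1.12,0.08,0,0,0,0],[-2.24,0.16,0,0,0,0],[-3.36,0.24,0,0,0,0],[-4.48,0.32,0,0,0,0],[-5.6,0.4,0,0,0,0],[-6.72,0.48,0,0,0,0],[-7.84,0.56,0,0,0,0],[-8.96,0.64,0,0,0,0],[-10.1,0.72,0,0,0,0],[-11.2,0.8,0,0,0,0]]]'

```text
time_s: 2.6
tcp_pos: [0.5187, -0.065, 0.4012]
tcp_rot: [3.141, 0.0, 1.563]
ft_force: [0.5, 0.6, -0.8]
width: 0.0868
```

Emit:
drive_tool --rows '[[[-1.03,-0.08,0,0,0,0],[-2.06,-0.16,0,0,0,0],[-3.1,-0.24,0,0,0,0],[-4.1,-0.32,0,0,0,0],[-5.2,-0.4,0,0,0,0],[-6.2,-0.48,0,0,0,0],[-7.2,-0.56,0,0,0,0],[-8.2,-0.64,0,0,0,0],[-9.3,-0.72,0,0,0,0],[-10.3,-0.8,0,0,0,0]]]'

```text
time_s: 3.43
tcp_pos: [0.4955, -0.3246, 0.4017]
tcp_rot: [3.141, 0.0, 1.56]
ft_force: [0.4, -0.1, 0.9]
width: 0.0871
```

Run:
```python
from h import *
rel()
i=camera_info("wrist");p,d=camera("wrist");cv2.imwrite("pics/w1.png",p)
np.savez("pics/w1.npz",d=d,K=i["K"],world_from_camera=i["world_from_camera"])
```

```text
t 3.43 p [ 0.4955 -0.3246  0.4017] yaw 89.37 w 0.0871 F [ 0.4 -0.1  0.9]
```

View pics/w1.png

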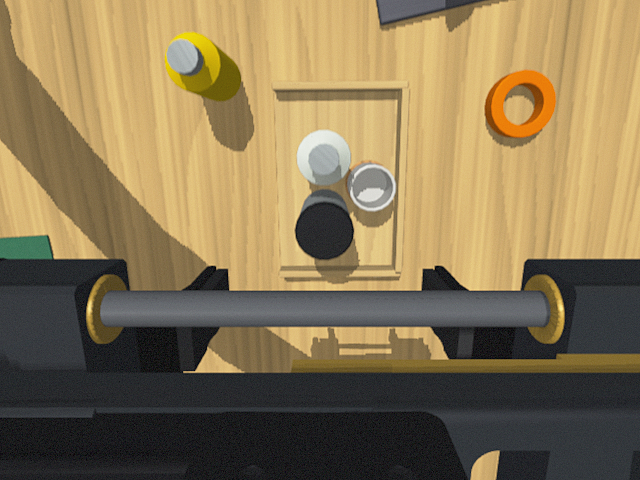

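The wrist view (right = +x, up = +y) shows the bottle (324,157), the tumbler lid (324,230), the cup rim (372,186), the rack corners (275,85)–(405,275) and the yellow decoy (190,60).

Run:
```python
from h import *
i=np.load("pics/w1.npz");p=cv2.imread("pics/w1.png");d=i["d"];P=cloud(i,d)
hsv=cv2.cvtColor(p,cv2.COLOR_BGR2HSV);H,S,V=cv2.split(hsv)
c=blob((V<60).astype(np.uint8),(285,196,365,262));print("lid",cv2.boundingRect(c),np.round(circ(ray(i,c,.143)),4))
# white/grey low-saturation objects
low=((S<45)).astype(np.uint8)
T=lambda x0,x1,y0,y1,z0,z1:P[(P[...,0]>x0)&(P[...,0]<x1)&(P[...,1]>y0)&(P[...,1]<y1)&(P[...,2]>z0)&(P[...,2]<z1)]
def rep(n,q):print(n,len(q),"z",np.round(np.median(q[:,2]),4),"mid",np.round((np.percentile(q,1,0)+np.percentile(q,99,0))[:2]/2,4),"span",np.round(np.ptp(q,0)[:2],4))
rep("lid d",T(.4,.6,-.40,-.32,.135,.15))
rep("cap d",T(.4,.6,-.32,-.24,.143,.156))
rep("bottle d",T(.4,.6,-.315,-.24,.105,.156))
rep("cup d",T(.53,.62,-.36,-.27,.066,.08))
# as masks by height for pixel contours
for n,z0,z1,b,zp in(("lid",.13,.16,(285,190,365,265),.143),("cap",.143,.16,(290,120,352,190),.150),("bottle",.10,.16,(290,120,352,190),.119),("cup",.066,.08,(340,155,405,220),.073)):
    m=((P[...,2]>z0)&(P[...,2]<z1)).astype(np.uint8);c=blob(m,b)
    print(n,"by contour",cv2.boundingRect(c),np.round(circ(ray(i,cv2.convexHull(c)[:,0],zp)),4))
# rack wall tops
q=T(.4,.75,-.5,-.15,.028,.048)
for n,m in(("back",(q[:,0]>.58)&(q[:,2]>.038)&(abs(q[:,1]+.32)<.1)),("left",(q[:,1]>-.22)&(q[:,2]<.04)&(q[:,0]<.57)),("right",(q[:,1]<-.42)&(q[:,2]<.04)&(q[:,0]<.57))):
    w=q[m];k=1 if n=="back" else 0;f=np.polyfit(w[:,k],w[:,1-k],1)
    print(n,len(w),"z",round(np.median(w[:,2]),4),"slope deg",round(np.degrees(np.arctan(f[0])),2),"at mid",np.round(np.polyval(f,[-.318,.516][1-k]),4),"span",np.round(np.percentile(w,[1,99],0)[:,:2].tolist(),4).tolist())
```

```text
lid (296, 202, 58, 57) [ 0.4949 -0.354   0.0309]
lid d 2706 z 0.1433 mid [ 0.4943 -0.3532] span [0.0644 0.0644]
cap d 769 z 0.1505 mid [ 0.4941 -0.2761] span [0.0305 0.0309]
bottle d 2359 z 0.1257 mid [ 0.4949 -0.2761] span [0.059 0.058]
cup d 441 z 0.0732 mid [ 0.5567 -0.3148] span [0.0522 0.0569]
lid by contour (294, 200, 60, 59) [ 0.4944 -0.3527  0.0322]
cap by contour (308, 142, 31, 32) [ 0.4945 -0.2761  0.0156]
bottle by contour (296, 129, 55, 55) [ 0.4945 -0.2759  0.0296]
cup by contour (349, 163, 47, 47) [ 0.5541 -0.3147  0.0287]
back 1286 z 0.0452 slope deg 0.11 at mid 0.5956 span [[0.5912, -0.4177], [0.6013, -0.2221]]
left 1003 z 0.0353 slope deg -0.25 at mid -0.1905 span [[0.4313, -0.195], [0.5679, -0.1851]]
right 798 z 0.0349 slope deg -0.29 at mid -0.4386 span [[0.4316, -0.4444], [0.5686, -0.4342]]
```

Everything agrees to about 1 mm: bottle (0.4945,-0.276), tumbler (0.4945,-0.353), cup (0.5545,-0.3148), rack yaw about -0.2°. The discs predicted from the rack walls lie at y -0.2756 and -0.3536. I take the bottle first, with the TCP at 0.103, so the fingertips stay above the cup.

Run:
```python
from h import *
rel((.4945,-.276,.23,90),(.4945,-.276,.103,90))
```

```text
t 3.48 p [ 0.4932 -0.3301  0.4018] yaw 88.95 w 0.0869 F [-1.  -2.4  0.6]
[2.2, 0.013, 6.858, -0.0, 0.005, -0.018] 0.18
[0.0, -0.0, 5.08, 0.0, 0.0, 0.0] 0.127
```

Emit:
drive_tool --rows '[[[0.3,0,0.9,0,0,0],[0.6,0,1.8,0,0,-0.01],[0.9,0,2.7,0,0,-0.01],[1.2,0,3.6,0,0,-0.018],[1.5,0,4.5,0,0,-0.018],[1.8,0,5.4,0,0,-0.018],[2.1,0,6.3,0,0,-0.018],[2.2,0,6.86,0,0,-0.018],[2.2,0,6.86,0,0,-0.018],[2.2,0,6.86,0,0,-0.018]]]'

```text
time_s: 4.32
tcp_pos: [0.4938, -0.2764, 0.2301]
tcp_rot: [-3.14, 0.005, 1.569]
ft_force: [-0.1, 0.2, 0.3]
width: 0.0875
```

Run:
```python
from h import *
rel((.4945,-.276,.103,90))
```

```text
t 4.32 p [ 0.4938 -0.2764  0.2301] yaw 89.89 w 0.0875 F [-0.1  0.2  0.3]
[0.044, 0.036, 5.083, -0.001, 0.005, -0.002] 0.127
```

Emit:
drive_tool --rows '[[[0,0,0.7,0,0.005,0],[0.02,0.02,1.4,0,0.005,0],[0.03,0.03,2.1,0,0.005,0],[0.04,0.03,2.8,0,0.005,0],[0.04,0.03,3.5,0,0.005,0],[0.04,0.03,4.2,0,0.005,0],[0.04,0.03,4.8,0,0.005,0],[0.04,0.03,5.08,0,0.005,0],[0.04,0.03,5.08,0,0.005,0],[0.04,0.03,5.08,0,0.005,0]]]'

```text
time_s: 5.15
tcp_pos: [0.495, -0.2771, 0.1042]
tcp_rot: [3.141, 0.001, 1.568]
ft_force: [-0.6, 0.6, -0.2]
width: 0.0871
```

Emit:
drive_tool --rows '[[[0,0,0,0,0,0],[0,0,0,0,0,0],[0,0,0,0,0,0],[0,0,0,0,0,0],[0,0,0,0,0,0],[0,0,0,0,0,0],[0,0,0,0,0,0],[0,0,0,0,0,0]]]' --claw 0

```text
time_s: 5.82
tcp_pos: [0.495, -0.2771, 0.1045]
tcp_rot: [3.141, 0.001, 1.568]
ft_force: [-1.3, -0.5, 3.2]
width: 0.0594
```

Run:
```python
from h import *
rel((.4945,-.276,.25,90),(.52,.0,.25,90),(.55,.24,.25,90));print(state()["tcp_rot"])
```

```text
t 5.82 p [ 0.495  -0.2771  0.1045] yaw 89.84 w 0.0594 F [-1.3 -0.5  3.2]
[0.037, -0.017, -5.822, 0.001, 0.001, -0.003] 0.146
[11.04, 1.02, 0.0, 0.0, 0.0, 0.0] 0.277
[9.6, 1.2, 0.0, 0.0, 0.0, 0.0] 0.242
[3.14100388e+00 1.19850171e-03 1.56803960e+00]
```

Emit:
drive_tool --rows '[[[0,0,-0.3,0,0,0],[0,0,-0.8,0,0,0],[0,0,-1.5,0,0,0],[0,0,-2.3,0,0,0],[0,0,-3.1,0,0,0],[0,0,-3.9,0,0,0],[0,0,-4.7,0,0,0],[0,0,-5.3,0,0,0],[0,0,-5.7,0,0,0],[0,0,-5.8,0,0,0]]]'

```text
time_s: 6.65
tcp_pos: [0.4956, -0.2775, 0.2518]
tcp_rot: [3.137, 0.002, 1.568]
ft_force: [-0.5, -0.1, -1.3]
width: 0.0596
```

Emit:
drive_tool --rows '[[[0.4,0.04,0,0,0,0],[1.2,0.1,0,0,0,0],[2.4,0.2,0,0,0,0],[3.7,0.33,0,0,0,0],[5,0.45,0,0,0,0],[6.3,0.57,0,0,0,0],[7.6,0.7,0,0,0,0],[8.9,0.8,0,0,0,0],[10.1,0.9,0,0,0,0],[11,1,0,0,0,0]]]'

```text
time_s: 7.48
tcp_pos: [0.5202, 0.0015, 0.25]
tcp_rot: [3.14, 0.001, 1.571]
ft_force: [0.2, 1.0, -1.7]
width: 0.0594
```

Run:
```python
from h import *
i=camera_info("top");p=cv2.imread("pics/top0.png");P=cloud(i,np.load("pics/top0.npy"))
s=camera_info("scene");PS=cloud(s,np.load("pics/scene0.npy"))
for Q in(P,PS):
    q=Q[(Q[...,0]>.4)&(Q[...,0]<.75)&(Q[...,1]>.1)&(Q[...,1]<.45)&(Q[...,2]>.014)&(Q[...,2]<.028)]
    m=np.abs(q[:,2]-.022)<.004;r=cv2.minAreaRect((q[m][:,:2]*1000).astype(np.float32));print(r)
# tray by grey mask
hsv=cv2.cvtColor(p,cv2.COLOR_BGR2HSV);c=blob((hsv[...,1]<60).astype(np.uint8),(125,205,240,320));print(cv2.minAreaRect((ray(i,c,.018)[:,:2]*1000).astype(np.float32)))
rel((.54,.24,.25,90))
```

```text
((574.889404296875, 311.3317565917969), (231.38975524902344, 367.7332763671875), 83.65149688720703)
((574.65283203125, 314.4609375), (228.9506378173828, 369.5918273925781), 84.17132568359375)
((492.78143310546875, 318.0845031738281), (206.58160400390625, 211.6051025390625), 0.9975389838218689)
t 7.48 p [0.5202 0.0015 0.25  ] yaw 90.04 w 0.0594 F [ 0.2  1.  -1.7]
[9.54, 0.799, -0.01, 0.001, 0.001, 0.001] 0.239
```

Tray: the grey mask gives centre (0.493, 0.318), 207×212 mm against 208 given, yaw about 1°. The bottle goes to (0.50, 0.368), and the tumbler later to (0.50, 0.268).

Emit:
drive_tool --rows '[[[0.5,0,0,0,0,0],[1.3,-0.1,0,0,0,0],[2.5,-0.2,0,0,0,0],[3.8,-0.3,0,0,0,0],[5.1,-0.4,0,0,0,0],[6.4,-0.5,0,0,0,0],[7.7,-0.55,0,0,0,0],[9,-0.6,0,0,0,0],[10.2,-0.65,0,0,0,0],[11.3,-0.7,0,0,0,0]]]'

```text
time_s: 8.32
tcp_pos: [0.5006, 0.2866, 0.2483]
tcp_rot: [-3.141, 0.002, 1.573]
ft_force: [1.3, 0.2, -1.9]
width: 0.0598
```

Emit:
drive_tool --rows '[[[0.9,0,0,0,0,0],[1.8,0,0,0,0,0],[2.6,-0.1,0,0,0,0],[3.2,-0.1,0,0,0,0],[3.36,-0.1,0,0,0,0],[3.36,-0.1,0,0,0,0],[3.36,-0.1,0,0,0,0]]]'

```text
time_s: 8.9
tcp_pos: [0.498, 0.3692, 0.2477]
tcp_rot: [-3.14, 0.004, 1.572]
ft_force: [0.0, -0.9, -2.4]
width: 0.0597
```

Run:
```python
from h import *
rel((.50,.368,.097,90))
i=camera_info("wrist");p,d=camera("wrist");cv2.imwrite("pics/w2.png",p)
```

```text
t 8.9 p [0.498  0.3692 0.2477] yaw 90.08 w 0.0597 F [ 0.  -0.9 -2.4]
[-0.023, 0.087, 6.028, -0.001, 0.004, 0.001] 0.151
```

View pics/w2.png

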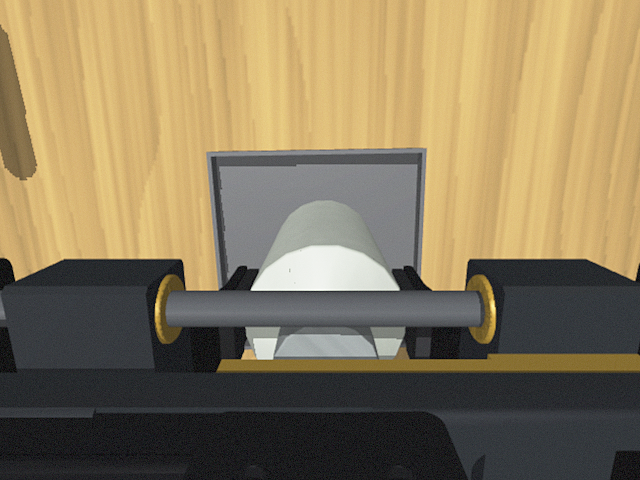

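The bottle is held upright between the fingers over the tray; the tray's far corners are at (208,152) and (425,149). I lower it, slowly at the end.

Emit:
drive_tool --rows '[[[0,0.02,0.4,0,0.004,0],[0,0.04,1,0,0.004,0],[0,0.08,1.8,0,0.004,0],[0,0.08,2.6,0,0.004,0],[0,0.08,3.4,0,0.004,0],[0,0.08,4.2,0,0.004,0],[0,0.08,5,0,0.004,0],[0,0.08,5.6,0,0.004,0],[0,0.08,5.9,0,0.004,0],[0,0.08,6,0,0.004,0]]]'

```text
time_s: 9.78
tcp_pos: [0.4997, 0.3663, 0.0963]
tcp_rot: [-3.138, 0.002, 1.569]
ft_force: [0.3, -0.3, -2.7]
width: 0.0595
```

Emit:
drive_tool --rows '[[[0,0,0.04,0,0,0],[0,0,0.08,0,0,0],[0,0,0.12,0,0,0],[0,0,0.14,0,0,0],[0,0,0.14,0,0,0]]]'

```text
time_s: 10.2
tcp_pos: [0.5001, 0.3666, 0.0936]
tcp_rot: [-3.139, 0.001, 1.569]
ft_force: [0.2, -1.0, 0.6]
width: 0.0594
```

The force rose to +0.6 N, so it is down. Release and lift.

Emit:
drive_tool --rows '[[[0,0,0,0,0,0],[0,0,0,0,0,0],[0,0,0,0,0,0],[0,0,0,0,0,0],[0,0,0,0,0,0],[0,0,0,0,0,0]]]' --claw 1

```text
time_s: 10.7
tcp_pos: [0.5002, 0.3667, 0.0937]
tcp_rot: [-3.14, 0.001, 1.569]
ft_force: [-0.2, 0.8, -0.3]
width: 0.0854
```

Emit:
drive_tool --rows '[[[0,0,-0.5,0,0,0],[0,0,-1.3,0,0,0],[0,0,-2.2,0,0,0],[0,0,-3.2,0,0,0],[0,0,-4.2,0,0,0],[0,0,-5.2,0,0,0],[0,0,-6.2,0,0,0],[0,0,-7.2,0,0,0],[0,0,-8,0,0,0],[0,0,-8,0,0,0]]]'

```text
time_s: 11.53
tcp_pos: [0.5028, 0.3676, 0.2997]
tcp_rot: [3.136, -0.006, 1.569]
ft_force: [1.5, 0.2, 0.4]
width: 0.087
```

Run:
```python
from h import *
rel((.52,.06,.28,90),(.495,-.24,.28,90),(.495,-.3535,.25,90))
```

```text
t 11.53 p [0.5028 0.3676 0.2997] yaw 89.9 w 0.087 F [1.5 0.2 0.4]
[-12.309, 0.708, 0.72, 0.005, -0.006, -0.002] 0.309
[-12.0, -1.0, -0.0, 0.0, 0.0, 0.0] 0.301
[-4.54, 0.0, 1.2, 0.0, 0.0, 0.0] 0.117
```

Emit:
drive_tool --rows '[[[-1.1,0.1,0.1,0,0,0],[-2.3,0.15,0.15,0,0,0],[-3.6,0.2,0.2,0,0,0],[-4.9,0.3,0.3,0,0,0],[-6.2,0.35,0.35,0,0,0],[-7.5,0.4,0.4,0,0,0],[-8.8,0.5,0.5,0,0,0],[-10,0.6,0.6,0,0,0],[-11.2,0.65,0.7,0,0,0],[-12.3,0.7,0.7,0,0,0]]]'

```text
time_s: 12.37
tcp_pos: [0.5191, 0.058, 0.2803]
tcp_rot: [3.137, -0.006, 1.568]
ft_force: [0.4, -0.1, -0.2]
width: 0.0871
```

Emit:
drive_tool --rows '[[[-1.2,-0.1,0,0,0,0],[-2.4,-0.2,0,0,0,0],[-3.6,-0.3,0,0,0,0],[-4.8,-0.4,0,0,0,0],[-6,-0.5,0,0,0,0],[-7.2,-0.6,0,0,0,0],[-8.4,-0.7,0,0,0,0],[-9.6,-0.8,0,0,0,0],[-10.8,-0.9,0,0,0,0],[-12,-1,0,0,0,0]]]'

```text
time_s: 13.2
tcp_pos: [0.4925, -0.2433, 0.2787]
tcp_rot: [3.137, -0.006, 1.568]
ft_force: [0.2, -0.9, 0.2]
width: 0.087
```

Emit:
drive_tool --rows '[[[-1.1,0,0.3,0,0,0],[-2.2,0,0.6,0,0,0],[-3.3,0,0.9,0,0,0],[-4.2,0,1.1,0,0,0],[-4.5,0,1.2,0,0,0],[-4.5,0,1.2,0,0,0],[-4.5,0,1.2,0,0,0]]]'

```text
time_s: 13.78
tcp_pos: [0.4922, -0.3549, 0.2479]
tcp_rot: [3.137, -0.007, 1.567]
ft_force: [0.7, -0.8, 0.3]
width: 0.0869
```

Run:
```python
from h import *
rel((.4945,-.3533,.103,90))
i=camera_info("wrist");p,d=camera("wrist");P=cloud(i,d);cv2.imwrite("pics/w3.png",p)
q=P[(P[...,2]>.136)&(P[...,2]<.15)&(abs(P[...,0]-.49)<.07)&(abs(P[...,1]+.353)<.07)];print(len(q),(np.percentile(q,1,0)+np.percentile(q,99,0))/2,np.ptp(q,0))
```

```text
t 13.78 p [ 0.4922 -0.3549  0.2479] yaw 89.8 w 0.0869 F [ 0.7 -0.8  0.3]
[0.023, 0.068, 5.798, 0.004, -0.007, -0.003] 0.145
6842 [ 0.49432728 -0.35315441  0.14216848] [0.06422668 0.06464546 0.01014839]
```

Emit:
drive_tool --rows '[[[0.02,0.03,0.7,0.004,-0.007,-0.003],[0.02,0.07,1.4,0.004,-0.007,-0.003],[0.02,0.07,2.1,0.004,-0.007,-0.003],[0.02,0.07,2.8,0.004,-0.007,-0.003],[0.02,0.07,3.5,0.004,-0.007,-0.003],[0.02,0.07,4.2,0.004,-0.007,-0.003],[0.02,0.07,4.9,0.004,-0.007,-0.003],[0.02,0.07,5.5,0.004,-0.007,-0.003],[0.02,0.07,5.75,0.004,-0.007,-0.003],[0.02,0.07,5.8,0.004,-0.007,-0.003]]]'

```text
time_s: 14.67
tcp_pos: [0.4954, -0.3505, 0.1023]
tcp_rot: [-3.141, -0.002, 1.574]
ft_force: [0.3, -0.4, -0.1]
width: 0.0868
```

Emit:
drive_tool --rows '[[[0,0,0,0,0,0],[0,0,0,0,0,0],[0,0,0,0,0,0],[0,0,0,0,0,0],[0,0,0,0,0,0],[0,0,0,0,0,0],[0,0,0,0,0,0],[0,0,0,0,0,0]]]' --claw 0

```text
time_s: 15.33
tcp_pos: [0.4956, -0.3508, 0.1029]
tcp_rot: [3.141, -0.002, 1.574]
ft_force: [-0.9, 0.4, 5.1]
width: 0.0635
```

Run:
```python
from h import *
rel((.4945,-.3533,.25,90),(.52,-.05,.25,90),(.50,.268,.25,90));print(state()["tcp_rot"])
```

```text
t 15.33 p [ 0.4956 -0.3508  0.1029] yaw 90.19 w 0.0635 F [-0.9  0.4  5.1]
[-0.088, -0.042, -5.884, 0.0, -0.002, 0.003] 0.147
[12.132, 1.02, 0.0, 0.0, 0.0, 0.0] 0.304
[12.72, -0.8, -0.0, 0.0, 0.0, 0.0] 0.319
[ 3.14145407e+00 -2.22791911e-03  1.57408032e+00]
```

Gripped (63.5 mm; return pose 0.4956, -0.3508, 0.1029). Lift and carry it to the tray.

Emit:
drive_tool --rows '[[[0,0,-0.3,0,0,0],[0,0,-0.8,0,0,0],[0,0,-1.5,0,0,0],[0,0,-2.3,0,0,0],[0,0,-3.1,0,0,0],[0,0,-3.9,0,0,0],[0,0,-4.7,0,0,0],[0,0,-5.4,0,0,0],[0,0,-5.8,0,0,0],[0,0,-5.9,0,0,0]]]'

```text
time_s: 16.17
tcp_pos: [0.4961, -0.3519, 0.2528]
tcp_rot: [3.138, -0.0, 1.574]
ft_force: [0.7, -0.1, -3.0]
width: 0.0633
```

Emit:
drive_tool --rows '[[[0.4,0,0,0,0,0],[1.2,0.1,0,0,0,0],[2.5,0.2,0,0,0,0],[3.9,0.3,0,0,0,0],[5.3,0.4,0,0,0,0],[6.7,0.5,0,0,0,0],[8.1,0.6,0,0,0,0],[9.5,0.7,0,0,0,0],[10.9,0.8,0,0,0,0],[12.2,1,0,0,0,0]]]'

```text
time_s: 17.0
tcp_pos: [0.5184, -0.0438, 0.2518]
tcp_rot: [3.141, -0.002, 1.575]
ft_force: [-0.1, -0.4, -2.4]
width: 0.0634
```

Emit:
drive_tool --rows '[[[1.3,0,0,0,0,0],[2.7,-0.1,0,0,0,0],[4.1,-0.2,0,0,0,0],[5.5,-0.3,0,0,0,0],[6.9,-0.4,0,0,0,0],[8.3,-0.5,0,0,0,0],[9.7,-0.6,0,0,0,0],[11,-0.7,0,0,0,0],[11.9,-0.8,0,0,0,0],[12.3,-0.8,0,0,0,0]]]'

```text
time_s: 17.83
tcp_pos: [0.4943, 0.2685, 0.2506]
tcp_rot: [-3.139, -0.001, 1.582]
ft_force: [-0.3, -0.2, -2.5]
width: 0.0634
```

Run:
```python
from h import *
rel((.50,.268,.0965,90))
i=camera_info("wrist");p,d=camera("wrist");P=cloud(i,d);cv2.imwrite("pics/w4.png",p)
q=P[(P[...,2]>.128)&(P[...,2]<.145)&(abs(P[...,0]-.5)<.06)&(P[...,1]>.3)&(P[...,1]<.42)];print("cap",len(q),(np.percentile(q,1,0)+np.percentile(q,99,0))/2,np.ptp(q,0))
q=P[(P[...,2]>.014)&(P[...,2]<.03)&(abs(P[...,0]-.5)<.2)&(P[...,1]>.3)];print("tray y max",np.percentile(q,99,0),"x",np.percentile(q,[1,99],0)[:,0])
```

```text
t 17.83 p [0.4943 0.2685 0.2506] yaw 90.63 w 0.0634 F [-0.3 -0.2 -2.5]
[-0.03, 0.245, 6.164, -0.003, -0.001, 0.011] 0.154
cap 2124 [0.49951468 0.3672486  0.13755829] [0.0309059  0.03149154 0.01395022]
tray y max [0.59424778 0.42680607 0.0243616 ] x [0.38585413 0.59424778]
```

View pics/w4.png

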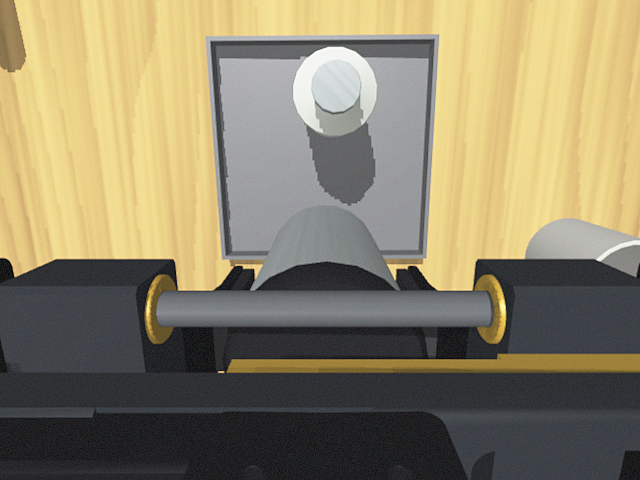

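The bottle stands upright in the tray at (335,85), world (0.4995,0.3672). The tumbler is in hand. I lower it at y = 0.272.

Emit:
drive_tool --rows '[[[0.05,0.1,0.4,-0.003,0,0.011],[0.1,0.2,1,-0.003,0,0.011],[0.13,0.24,1.8,-0.003,0,0.011],[0.13,0.24,2.6,-0.003,0,0.011],[0.13,0.24,3.4,-0.003,0,0.011],[0.13,0.24,4.2,-0.003,0,0.011],[0.13,0.24,5,-0.003,0,0.011],[0.13,0.24,5.7,-0.003,0,0.011],[0.13,0.24,6.1,-0.003,0,0.011],[0.13,0.24,6.2,-0.003,0,0.011]]]'

```text
time_s: 18.72
tcp_pos: [0.4995, 0.2695, 0.0934]
tcp_rot: [-3.139, 0.002, 1.568]
ft_force: [0.4, 0.1, -1.9]
width: 0.0634
```

Run:
```python
from h import *
rel((.50,.272,.092,90))
```

```text
t 18.72 p [0.4995 0.2695 0.0934] yaw 89.86 w 0.0634 F [ 0.4  0.1 -1.9]
[0.098, 0.021, 0.058, -0.002, 0.002, -0.002] 0.003
```

Emit:
drive_tool --rows '[[[0,0,0.03,0,0,0],[0,0,0.06,0,0,0],[0,0,0.08,0,0,0],[0,0,0.08,0,0,0]]]'

```text
time_s: 19.05
tcp_pos: [0.5, 0.2697, 0.0922]
tcp_rot: [-3.141, 0.001, 1.568]
ft_force: [0.3, -0.1, -2.4]
width: 0.0632
```

Emit:
drive_tool --rows '[[[0,0,0,0,0,0],[0,0,0,0,0,0],[0,0,0,0,0,0],[0,0,0,0,0,0],[0,0,0,0,0,0],[0,0,0,0,0,0]]]' --claw 1

```text
time_s: 19.55
tcp_pos: [0.5001, 0.2697, 0.0924]
tcp_rot: [-3.141, 0.001, 1.568]
ft_force: [-0.4, -0.4, -0.4]
width: 0.086
```

Emit:
drive_tool --rows '[[[0,0,-0.5,0,0,0],[0,0,-1.3,0,0,0],[0,0,-2.2,0,0,0],[0,0,-3.2,0,0,0],[0,0,-4.2,0,0,0],[0,0,-5.2,0,0,0],[0,0,-6.2,0,0,0],[0,0,-7.2,0,0,0],[0,0,-8,0,0,0],[0,0,-8,0,0,0]]]'

```text
time_s: 20.38
tcp_pos: [0.5025, 0.2704, 0.2978]
tcp_rot: [3.135, -0.005, 1.568]
ft_force: [0.6, -0.1, 0.2]
width: 0.087
```

Run:
```python
from h import *
rel((.54,.0,.32,90),(.5545,-.20,.32,10),(.5545,-.3148,.25,0))
```

```text
t 20.38 p [0.5025 0.2704 0.2978] yaw 89.82 w 0.087 F [ 0.6 -0.1  0.2]
[-10.806, 1.539, -0.927, 0.007, -0.005, -0.003] 0.274
[-8.0, 0.58, 0.0, 0.0, -0.0, 1.396] 0.201
[-0.797, 4.522, 2.8, 0.0, -0.0, 0.175] 0.134
```

Emit:
drive_tool --rows '[[[-1.1,0.2,-0.2,0,0,0],[-2.4,0.5,-0.4,0,0,0],[-3.7,0.8,-0.6,0,0,0],[-5.1,1.1,-0.8,0,0,0],[-6.5,1.4,-1,0,0,0],[-7.9,1.7,-1.2,0,0,0],[-9.3,2.1,-1.4,0,0,0],[-10.7,2.4,-1.7,0,0,0],[-12,2.8,-1.9,0,0,0],[-13.2,3.1,-2.1,0,0,0]]]'

```text
time_s: 21.22
tcp_pos: [0.5785, -0.0625, 0.3498]
tcp_rot: [3.135, -0.005, 1.566]
ft_force: [0.8, -0.0, -0.1]
width: 0.087
```

Emit:
drive_tool --rows '[[[0,0,0,0.007,-0.005,0],[0,0,0,0.007,-0.005,0],[0,0,0,0.007,-0.005,0]]]'

```text
time_s: 21.47
tcp_pos: [0.5782, -0.0618, 0.3493]
tcp_rot: [-3.14, -0.001, 1.566]
ft_force: [-0.3, 0.6, 0.1]
width: 0.0866
```

Run:
```python
from h import *
i=camera_info("wrist");p,d=camera("wrist");P=cloud(i,d);cv2.imwrite("pics/w5.png",p)
np.savez("pics/w5.npz",d=d,K=i["K"],world_from_camera=i["world_from_camera"])
m=((P[...,2]>.0205)&(P[...,2]<.029)&(np.hypot(P[...,0]-.6235,P[...,1]+.0205)<.045)).astype(np.uint8)
c=blob(m,(0,0,640,480));print("seat",cv2.boundingRect(c),len(c),np.round(circ(ray(i,cv2.convexHull(c)[:,0],.024)),4))
q=P[m>0];print((np.percentile(q,1,0)+np.percentile(q,99,0))/2,np.ptp(q,0))
hsv=cv2.cvtColor(p,cv2.COLOR_BGR2HSV)
r=(((hsv[...,0]<8)|(hsv[...,0]>172))&(hsv[...,1]>140)&(abs(P[...,2]-.062)<.004))
q=P[r];k=circ(q);print("jaw",len(q),np.round(k,4));a=np.degrees(np.arctan2(q[:,1]-k[1],q[:,0]-k[0]));print(np.percentile(a,[.5,99.5]),"rad",np.percentile(np.hypot(q[:,0]-k[0],q[:,1]-k[1]),[1,99]))
rel()
```

```text
seat (332, 131, 55, 55) 155 [ 0.6196 -0.0174  0.0327]
[ 0.61977008 -0.01717024  0.02444827] [0.065092   0.06400803 0.00710061]
jaw 972 [ 0.6206 -0.0176  0.0658]
[-65.76119097  90.12697658] rad [0.06217656 0.06927552]
t 21.52 p [ 0.5782 -0.0609  0.3492] yaw 89.85 w 0.0869 F [ 0.3 -0.3 -0.7]
```

View pics/w5.png

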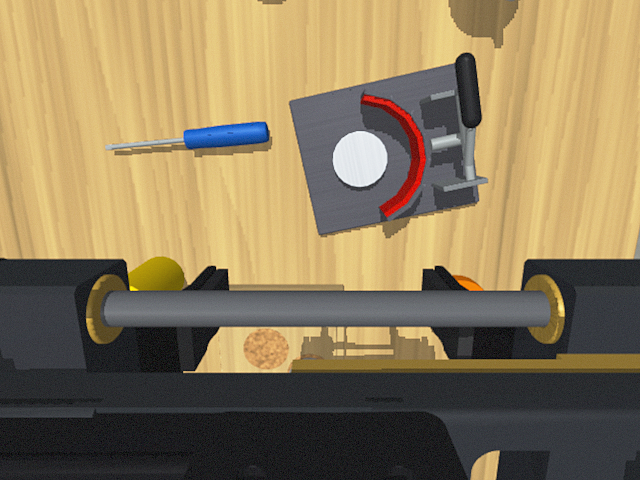

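The seat is at (360,159) and the jaw runs around its right side. In the wrist frame the seat is (0.620,-0.0174), radius 32.7 mm (33 expected), and the jaw circle is concentric, radius 62–69 mm. The press yaw is about +12°. The top view gave about 4 mm different, so I check that before placing.

Run:
```python
from h import *
for n in("top","scene"):
    i=camera_info(n);P=cloud(i,np.load(f"pics/{n}0.npy"));p=cv2.imread(f"pics/{n}0.png")
    m=((P[...,2]>.0205)&(P[...,2]<.029)&(np.hypot(P[...,0]-.622,P[...,1]+.018)<.048)).astype(np.uint8)
    c=blob(m,(0,0,640,480));print(n,"seat",cv2.boundingRect(c),np.round(circ(ray(i,cv2.convexHull(c)[:,0],.024)),4))
    for nm,x,y,z,r in(("lid",.4955,-.3535,.143,.05),("cup",.556,-.315,.073,.036),("cap",.4955,-.277,.150,.022)):
        m=((abs(P[...,2]-z)<.006)&(np.hypot(P[...,0]-x,P[...,1]-y)<r)).astype(np.uint8)
        c=blob(m,(0,0,640,480));print(nm,np.round(circ(ray(i,cv2.convexHull(c)[:,0],z)),4))
rel((.5545,-.20,.33,45),(.5545,-.3148,.25,0))
```

```text
top seat (308, 198, 28, 27) [ 0.6225 -0.0193  0.0325]
lid [ 0.4971 -0.3544  0.0322]
cup [ 0.5571 -0.3161  0.029 ]
cap [ 0.4976 -0.277   0.0158]
scene seat (283, 249, 28, 25) [ 0.6209 -0.0168  0.0334]
lid [ 0.4977 -0.3505  0.0335]
cup [ 0.5565 -0.3127  0.0304]
cap [ 0.4972 -0.2734  0.0179]
t 21.52 p [ 0.5782 -0.0609  0.3492] yaw 89.85 w 0.0869 F [ 0.3 -0.3 -0.7]
[-5.567, -0.932, 0.764, -0.002, -0.0, 0.783] 0.142
[-3.247, 3.247, 3.2, 0.0, -0.0, 0.785] 0.14
```

Emit:
drive_tool --rows '[[[-0.5,-0.1,0.07,0,0,0.08],[-1.1,-0.2,0.15,0,0,0.16],[-1.7,-0.3,0.23,0,0,0.24],[-2.2,-0.4,0.3,0,0,0.32],[-2.8,-0.5,0.4,0,0,0.4],[-3.3,-0.6,0.45,0,0,0.48],[-3.9,-0.7,0.5,0,0,0.56],[-4.5,-0.8,0.6,0,0,0.64],[-5,-0.9,0.7,0,0,0.72],[-5.6,-0.93,0.76,0,0,0.79]]]'

```text
time_s: 22.35
tcp_pos: [0.5546, -0.1987, 0.3293]
tcp_rot: [-3.138, -0.0, 0.778]
ft_force: [1.0, -0.6, -1.1]
width: 0.0872
```

Emit:
drive_tool --rows '[[[-0.32,0.32,0.32,0,0,0.08],[-0.65,0.65,0.64,0,0,0.16],[-0.97,0.97,0.96,0,0,0.24],[-1.3,1.3,1.28,0,0,0.32],[-1.6,1.6,1.6,0,0,0.4],[-1.9,1.9,1.9,0,0,0.48],[-2.3,2.3,2.2,0,0,0.56],[-2.6,2.6,2.6,0,0,0.64],[-2.9,2.9,2.9,0,0,0.72],[-3.25,3.25,3.2,0,0,0.785]]]'

```text
time_s: 23.18
tcp_pos: [0.5546, -0.3109, 0.2477]
tcp_rot: [-3.137, 0.003, -0.006]
ft_force: [-0.2, 0.1, -0.5]
width: 0.0869
```

Emit:
drive_tool --rows '[[[0,0,0,0,0,0],[0,0,0,0,0,0],[0,0,0,0,0,0]]]'

```text
time_s: 23.43
tcp_pos: [0.5555, -0.3089, 0.2475]
tcp_rot: [-3.135, 0.003, -0.002]
ft_force: [1.3, -0.6, -0.9]
width: 0.0872
```

Run:
```python
from h import *
rel((.5545,-.3148,.25,0),(.5545,-.3148,.14,0))
i=camera_info("wrist");p,d=camera("wrist");P=cloud(i,d);cv2.imwrite("pics/w6.png",p)
m=((abs(P[...,2]-.073)<.006)&(np.hypot(P[...,0]-.555,P[...,1]+.315)<.05)).astype(np.uint8);print(m.sum())
c=blob(m,(0,0,640,480));print("cup",cv2.boundingRect(c),np.round(circ(ray(i,cv2.convexHull(c)[:,0],.073)),4))
```

```text
t 23.43 p [ 0.5555 -0.3089  0.2475] yaw -0.14 w 0.0872 F [ 1.3 -0.6 -0.9]
[-0.04, 0.235, -0.1, -0.006, 0.003, -0.002] 0.006
[0.0, -0.0, 4.4, 0.0, 0.0, 0.0] 0.11
1064
cup (301, 185, 68, 67) [ 0.5556 -0.3154  0.0288]
```

View pics/w6.png

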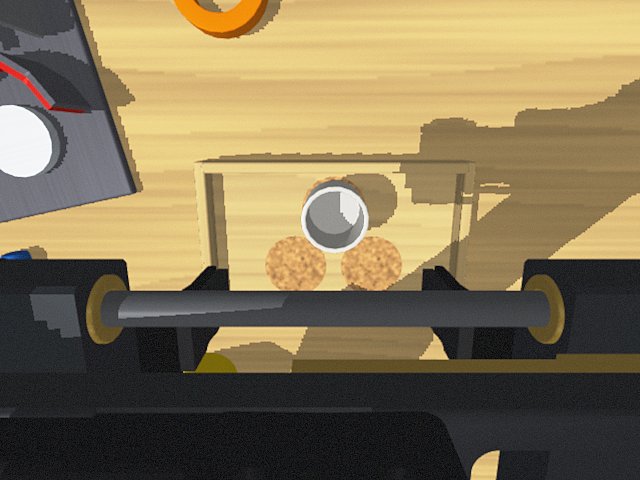

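The rim is at (335,218) and the two empty cork discs are at (296,264) and (371,264). The cup is at (0.555,-0.315) from both yaws. Descend and grip along y.

Emit:
drive_tool --rows '[[[0,0.1,0.4,-0.006,0.003,0],[-0.02,0.2,1,-0.006,0.003,0],[-0.02,0.24,1.8,-0.006,0.003,0],[-0.02,0.24,2.6,-0.006,0.003,0],[-0.02,0.24,3.2,-0.006,0.003,0],[-0.02,0.24,3.8,-0.006,0.003,0],[-0.02,0.24,4.3,-0.006,0.003,0],[-0.02,0.24,4.3,-0.006,0.003,0],[-0.02,0.24,4.3,-0.006,0.003,0]]]'

```text
time_s: 24.23
tcp_pos: [0.5545, -0.3146, 0.1398]
tcp_rot: [-3.142, 0.0, -0.003]
ft_force: [-0.0, 0.2, 0.2]
width: 0.0869
```

Run:
```python
from h import *
rel((.555,-.315,.063,0))
```

```text
t 24.23 p [ 0.5545 -0.3146  0.1398] yaw -0.17 w 0.0869 F [-0.   0.2  0.2]
[0.02, 0.018, 3.073, -0.0, 0.0, -0.003] 0.077
```

Emit:
drive_tool --rows '[[[0.02,0.02,0.4,0,0,0],[0.02,0.02,0.8,0,0,0],[0.02,0.02,1.3,0,0,0],[0.02,0.02,1.8,0,0,0],[0.02,0.02,2.3,0,0,0],[0.02,0.02,2.7,0,0,0],[0.02,0.02,3,0,0,0],[0.02,0.02,3.07,0,0,0],[0.02,0.02,3.07,0,0,0]]]'

```text
time_s: 24.98
tcp_pos: [0.5547, -0.315, 0.0624]
tcp_rot: [-3.141, 0.002, -0.003]
ft_force: [-0.2, -0.2, -0.2]
width: 0.0872
```

Emit:
drive_tool --rows '[[[0,0,0,0,0,0],[0,0,0,0,0,0],[0,0,0,0,0,0],[0,0,0,0,0,0],[0,0,0,0,0,0],[0,0,0,0,0,0],[0,0,0,0,0,0],[0,0,0,0,0,0]]]' --claw 0

```text
time_s: 25.65
tcp_pos: [0.5549, -0.3152, 0.0627]
tcp_rot: [-3.142, 0.001, -0.003]
ft_force: [-1.1, 0.2, 1.5]
width: 0.058
```

Emit:
drive_tool --rows '[[[0,0,-0.3,0,0,0],[0,0,-0.8,0,0,0],[0,0,-1.5,0,0,0],[0,0,-2.3,0,0,0],[0,0,-3.1,0,0,0],[0,0,-3.9,0,0,0],[0,0,-4.7,0,0,0],[0,0,-5.2,0,0,0],[0,0,-5.4,0,0,0],[0,0,-5.4,0,0,0]]]'

```text
time_s: 26.48
tcp_pos: [0.5554, -0.3156, 0.1991]
tcp_rot: [3.141, -0.001, -0.003]
ft_force: [0.7, 0.2, -0.9]
width: 0.0579
```

Run:
```python
from h import *
rel((.575,-.16,.2,6),(.6,-.02,.2,12));print(state()["tcp_rot"])
i=camera_info("wrist");p,d=camera("wrist");P=cloud(i,d);cv2.imwrite("pics/w7.png",p)
t=state()["tcp_pos"];z=t[2]+.010
m=((abs(P[...,2]-z)<.008)&(np.hypot(P[...,0]-t[0],P[...,1]-t[1])<.045)).astype(np.uint8);print(m.sum())
c=blob(m,(0,0,640,480));print("cup",cv2.boundingRect(c),np.round(circ(ray(i,cv2.convexHull(c)[:,0],z)),4))
q=P[m>0];print(np.percentile(q,[1,99],0))
```

```text
t 26.48 p [ 0.5554 -0.3156  0.1991] yaw -0.17 w 0.0579 F [ 0.7  0.2 -0.9]
[0.766, -6.225, -0.039, 0.001, -0.001, -0.108] 0.157
[1.58, -5.465, -0.0, 0.0, 0.0, -0.105] 0.142
[ 3.14087289e+00 -1.14969430e-03 -3.02565189e-03]
4512
cup (254, 238, 142, 52) [ 0.5583 -0.3152  0.0277]
[[ 0.53391564 -0.35175476  0.19996946]
 [ 0.5839064  -0.27884834  0.21131546]]
```

View pics/w7.png

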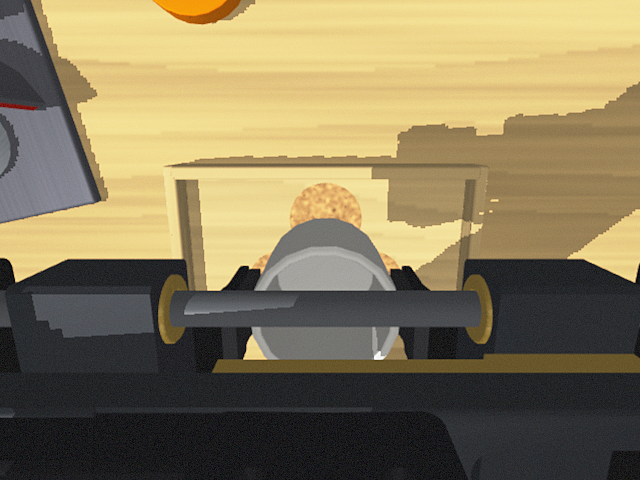

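The cup is held centred (front edge at 0.584, minus 29 mm, gives 0.555, which is the TCP). Carry it to the seat at (0.6205,-0.018), yaw 12°.

Emit:
drive_tool --rows '[[[0.1,-0.4,0,0,0,-0.01],[0.3,-1.2,0,0,0,-0.03],[0.5,-2.4,0,0,0,-0.05],[0.8,-3.7,0,0,0,-0.07],[1.1,-5,0,0,0,-0.09],[1.4,-6.3,0,0,0,-0.12],[1.7,-7.6,0,0,0,-0.14],[2,-9,0,0,0,-0.17],[2.3,-10.4,0,0,0,-0.2],[2.6,-11.5,0,0,0,-0.212]]]'

```text
time_s: 27.37
tcp_pos: [0.6203, -0.0229, 0.1961]
tcp_rot: [-3.139, 0.003, 0.214]
ft_force: [1.0, -0.0, -1.8]
width: 0.0583
```

Emit:
drive_tool --rows '[[[0,-0.1,0,0,0,0],[0,-0.1,0,0,0,0],[0,-0.1,0,0,0,0],[0,-0.1,0,0,0,0]]]'

```text
time_s: 27.7
tcp_pos: [0.6189, -0.0222, 0.1959]
tcp_rot: [-3.14, 0.004, 0.211]
ft_force: [-0.1, -0.4, -0.6]
width: 0.0577
```

Run:
```python
from h import *
rel((.6205,-.018,.12,12),(.6205,-.018,.075,12));print(state()["tcp_rot"])
```

```text
t 27.7 p [ 0.6189 -0.0222  0.1959] yaw 12.1 w 0.0577 F [-0.1 -0.4 -0.6]
[0.109, -0.145, 3.034, -0.002, 0.004, 0.002] 0.076
[0.0, -0.0, 1.8, 0.0, 0.0, 0.0] 0.045
[-3.13950919  0.00428813  0.21113537]
```

Emit:
drive_tool --rows '[[[0.05,-0.1,0.3,-0.002,0.004,0],[0.1,-0.15,0.8,-0.002,0.004,0],[0.11,-0.15,1.4,-0.002,0.004,0],[0.11,-0.15,2,-0.002,0.004,0],[0.11,-0.15,2.6,-0.002,0.004,0],[0.11,-0.15,3,-0.002,0.004,0],[0.11,-0.15,3,-0.002,0.004,0],[0.11,-0.15,3,-0.002,0.004,0],[0.11,-0.15,3,-0.002,0.004,0],[0.11,-0.15,3,-0.002,0.004,0]]]'

```text
time_s: 28.53
tcp_pos: [0.6212, -0.0181, 0.1217]
tcp_rot: [3.141, -0.001, 0.211]
ft_force: [0.2, 0.1, -1.2]
width: 0.0582
```

Run:
```python
from h import *
rel((.6205,-.018,.075,12));print(state()["tcp_rot"])
for n in("top",):
    p,d=camera(n);cv2.imwrite("pics/t2.png",cv2.resize(p[140:260,250:400],None,fx=5,fy=5,interpolation=cv2.INTER_CUBIC))
```

```text
t 28.53 p [ 0.6212 -0.0181  0.1217] yaw 12.09 w 0.0582 F [ 0.2  0.1 -1.2]
[-0.027, -0.011, 1.867, 0.0, -0.001, 0.002] 0.047
[ 3.14118259e+00 -1.35763599e-03  2.11053089e-01]
```

Positioned to within 1 mm, with the fingers 6 mm or more clear of the jaw. Lower it.

Emit:
drive_tool --rows '[[[-0.02,0,0.2,0,-0.001,0],[-0.02,0,0.5,0,-0.001,0],[-0.02,0,0.8,0,-0.001,0],[-0.02,0,1.1,0,-0.001,0],[-0.02,0,1.4,0,-0.001,0],[-0.02,0,1.7,0,-0.001,0],[-0.02,0,1.84,0,-0.001,0],[-0.02,0,1.84,0,-0.001,0],[-0.02,0,1.84,0,-0.001,0]]]'

```text
time_s: 29.33
tcp_pos: [0.6207, -0.0183, 0.0755]
tcp_rot: [3.141, -0.0, 0.211]
ft_force: [-0.0, -0.3, -1.3]
width: 0.0579
```

Run:
```python
from h import *
rel((.6205,-.018,.0718,12));print(state()["tcp_rot"])
```

```text
t 29.33 p [ 0.6207 -0.0183  0.0755] yaw 12.09 w 0.0579 F [-0.  -0.3 -1.3]
[-0.004, -0.013, 0.148, 0.0, -0.0, 0.002] 0.004
[ 3.14115789e+00 -4.51945163e-05  2.10979693e-01]
```

Emit:
drive_tool --rows '[[[0,0,0.04,0,0,0],[0,0,0.08,0,0,0],[0,0,0.12,0,0,0],[0,0,0.15,0,0,0],[0,0,0.15,0,0,0],[0,0,0.15,0,0,0]]]'

```text
time_s: 29.83
tcp_pos: [0.6207, -0.0183, 0.0718]
tcp_rot: [3.141, -0.0, 0.211]
ft_force: [0.6, -0.5, -1.4]
width: 0.0585
```

Emit:
drive_tool --rows '[[[0,0,0.02,0,0,0],[0,0,0.04,0,0,0],[0,0,0.04,0,0,0]]]'

```text
time_s: 30.08
tcp_pos: [0.6208, -0.0183, 0.0717]
tcp_rot: [-3.141, -0.0, 0.211]
ft_force: [-2.1, 1.7, 6.0]
width: 0.0575
```

The cup has touched down (z stopped at 0.0717, Fz +6). Open partly, to 0.83 (about 72 mm), to stay clear of the jaw, then rise.

Emit:
drive_tool --rows '[[[0,0,-0.02,0,0,0],[0,0,-0.02,0,0,0],[0,0,-0.02,0,0,0],[0,0,-0.02,0,0,0],[0,0,-0.02,0,0,0],[0,0,-0.02,0,0,0]]]' --claw 0.83

```text
time_s: 30.58
tcp_pos: [0.6208, -0.0183, 0.072]
tcp_rot: [-3.141, -0.0, 0.211]
ft_force: [-0.1, -0.8, 0.5]
width: 0.0714
```

Emit:
drive_tool --rows '[[[0,0,-0.2,0,0,0],[0,0,-0.6,0,0,0],[0,0,-1.2,0,0,0],[0,0,-2,0,0,0],[0,0,-3,0,0,0],[0,0,-4,0,0,0],[0,0,-5,0,0,0],[0,0,-6,0,0,0],[0,0,-7,0,0,0],[0,0,-8,0,0,0]]]'

```text
time_s: 31.42
tcp_pos: [0.6205, -0.0189, 0.275]
tcp_rot: [-3.141, -0.002, 0.21]
ft_force: [1.0, 0.4, 0.2]
width: 0.0721
```

Emit:
drive_tool --rows '[[[-0.7,0,-0.5,0,0,0],[-1.4,0,-1,0,0,0],[-1.6,0,-1.4,0,0,0],[-1.6,0,-1.4,0,0,0],[-1.6,0,-1.4,0,0,0],[-1.6,0,-1.4,0,0,0]]]'

```text
time_s: 31.92
tcp_pos: [0.5818, -0.0264, 0.3096]
tcp_rot: [-3.141, -0.002, 0.211]
ft_force: [-0.3, -0.2, -0.9]
width: 0.0723
```

Run:
```python
from h import *
rel()
i=camera_info("wrist");p,d=camera("wrist");P=cloud(i,d);cv2.imwrite("pics/w8.png",p)
for nm,z,r,w in(("cup",.082,.05,.006),("seat",.024,.05,.004)):
    m=((abs(P[...,2]-z)<w)&(np.hypot(P[...,0]-.6205,P[...,1]+.018)<r)).astype(np.uint8);c=blob(m,(0,0,640,480));print(nm,cv2.boundingRect(c),np.round(circ(ray(i,cv2.convexHull(c)[:,0],z)),4))
t=camera_info("top");pt,dt=camera("top");P=cloud(t,dt)
m=((abs(P[...,2]-.082)<.006)&(np.hypot(P[...,0]-.6205,P[...,1]+.018)<.05)).astype(np.uint8);c=blob(m,(0,0,640,480));print("top cup",np.round(circ(ray(t,cv2.convexHull(c)[:,0],.082)),4),"seat earlier .6225 -.0193")
```

```text
t 31.92 p [ 0.5818 -0.0264  0.3096] yaw 12.11 w 0.0723 F [-0.3 -0.2 -0.9]
cup (295, 138, 60, 60) [ 0.6211 -0.0175  0.0286]
seat (297, 135, 56, 21) [ 0.6207 -0.0175  0.0324]Traceback (most recent call last):
  File "<stdin>", line 7, in <module>
  File "h.py", line 16, in blob
    c=max(cv2.findContours(m.astype(np.uint8),0,cv2.CHAIN_APPROX_NONE)[0],key=cv2.contourArea)
ValueError: max() iterable argument is empty
```

View pics/w8.png

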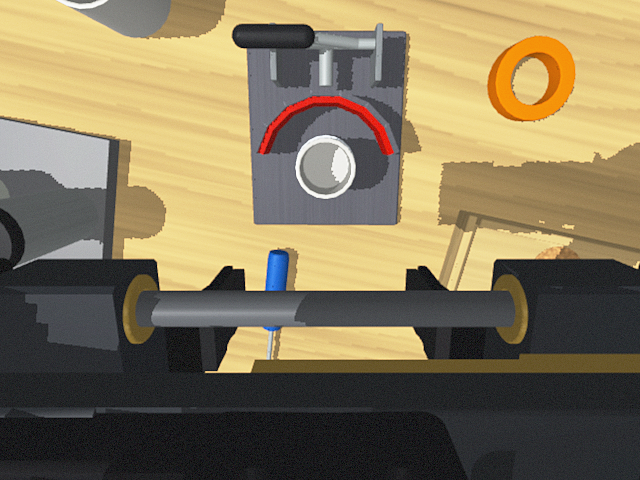

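The cup stands at (325,167), centred on the seat: cup (0.6211,-0.0175) against seat (0.6207,-0.0175) in the same picture. Now back to the tumbler.

Run:
```python
from h import *
rel((.52,.14,.29,60),(.50,.27,.26,90))
```

```text
t 32.02 p [ 0.5816 -0.0266  0.3091] yaw 12.09 w 0.0718 F [-0.3  0.6 -0.2]
[-1.014, -7.032, 0.76, 0.0, -0.0, -0.836] 0.179
[4.103, -3.293, 1.2, -0.0, 0.0, -0.524] 0.135
```

Emit:
drive_tool --rows '[[[-0.1,-0.7,0.08,0,0,-0.08],[-0.2,-1.4,0.16,0,0,-0.17],[-0.3,-2.1,0.24,0,0,-0.25],[-0.4,-2.8,0.3,0,0,-0.33],[-0.5,-3.5,0.38,0,0,-0.42],[-0.6,-4.2,0.46,0,0,-0.5],[-0.7,-4.9,0.54,0,0,-0.58],[-0.8,-5.6,0.6,0,0,-0.67],[-0.9,-6.3,0.7,0,0,-0.75],[-1,-7,0.76,0,0,-0.836]]]' --claw 1

```text
time_s: 32.85
tcp_pos: [0.5201, 0.1403, 0.2892]
tcp_rot: [3.141, 0.001, 1.051]
ft_force: [0.7, 0.1, -1.4]
width: 0.0869
```

Emit:
drive_tool --rows '[[[0.5,-0.4,0.15,0,0,-0.07],[1.1,-0.8,0.3,0,0,-0.14],[1.7,-1.3,0.5,0,0,-0.22],[2.3,-1.8,0.7,0,0,-0.3],[2.9,-2.3,0.9,0,0,-0.38],[3.5,-2.8,1.1,0,0,-0.46],[4.1,-3.3,1.2,0,0,-0.524],[4.1,-3.3,1.2,0,0,-0.524],[4.1,-3.3,1.2,0,0,-0.524],[4.1,-3.3,1.2,0,0,-0.524]]]'

```text
time_s: 33.68
tcp_pos: [0.4998, 0.269, 0.2586]
tcp_rot: [-3.141, 0.003, 1.573]
ft_force: [-0.2, -0.2, 0.7]
width: 0.087
```

Run:
```python
from h import *
rel((.5002,.2697,.0924,90))
i=camera_info("wrist");p,d=camera("wrist");P=cloud(i,d)
for nm,z,x,y,r in(("lid",.132,.5,.267,.045),("cap",.139,.5,.367,.03)):
    m=((abs(P[...,2]-z)<.007)&(np.hypot(P[...,0]-x,P[...,1]-y)<r)).astype(np.uint8);c=blob(m,(0,0,640,480));print(nm,cv2.boundingRect(c),np.round(circ(ray(i,cv2.convexHull(c)[:,0],z)),4))
```

```text
t 33.68 p [0.4998 0.269  0.2586] yaw 90.12 w 0.087 F [-0.2 -0.2  0.7]
[0.047, 0.019, 6.648, -0.001, 0.003, 0.002] 0.166
lid (280, 191, 88, 86) [0.499  0.2673 0.032 ]
cap (301, 61, 49, 53) [0.4995 0.3674 0.0158]
```

Emit:
drive_tool --rows '[[[0.02,0.01,0.8,0,0.003,0],[0.04,0.02,1.6,0,0.003,0],[0.04,0.02,2.4,0,0.003,0],[0.04,0.02,3.2,0,0.003,0],[0.04,0.02,4,0,0.003,0],[0.04,0.02,4.8,0,0.003,0],[0.04,0.02,5.6,0,0.003,0],[0.04,0.02,6.2,0,0.003,0],[0.04,0.02,6.6,0,0.003,0],[0.04,0.02,6.65,0,0.003,0]]]'

```text
time_s: 34.57
tcp_pos: [0.4998, 0.2678, 0.0912]
tcp_rot: [-3.139, 0.002, 1.57]
ft_force: [-0.5, -1.2, -0.6]
width: 0.0867
```

Emit:
drive_tool --rows '[[[0,0,0,0,0,0],[0,0,0,0,0,0],[0,0,0,0,0,0],[0,0,0,0,0,0],[0,0,0,0,0,0],[0,0,0,0,0,0],[0,0,0,0,0,0],[0,0,0,0,0,0]]]' --claw 0

```text
time_s: 35.23
tcp_pos: [0.5001, 0.268, 0.0918]
tcp_rot: [-3.14, 0.001, 1.57]
ft_force: [-1.6, 0.8, 5.5]
width: 0.0632
```

Emit:
drive_tool --rows '[[[0,0,-0.3,0,0,0],[0,0,-0.8,0,0,0],[0,0,-1.5,0,0,0],[0,0,-2.3,0,0,0],[0,0,-3.1,0,0,0],[0,0,-3.9,0,0,0],[0,0,-4.8,0,0,0],[0,0,-5.7,0,0,0],[0,0,-6.3,0,0,0],[0,0,-6.5,0,0,0]]]'

```text
time_s: 36.07
tcp_pos: [0.5017, 0.2682, 0.2575]
tcp_rot: [3.14, -0.002, 1.57]
ft_force: [0.7, 0.0, -2.1]
width: 0.0632
```

Run:
```python
from h import *
rel((.505,-.04,.255,90),(.4955,-.351,.255,90));print(state()["tcp_rot"])
```

```text
t 36.07 p [0.5017 0.2682 0.2575] yaw 89.95 w 0.0632 F [ 0.7  0.  -2.1]
[-12.329, 0.142, 0.074, 0.002, -0.002, -0.001] 0.308
[-12.44, -0.38, -0.0, 0.0, 0.0, 0.0] 0.311
[ 3.13958715e+00 -2.19698062e-03  1.56988878e+00]
```

Emit:
drive_tool --rows '[[[-0.4,0,0,0,0,0],[-1.2,0,0,0,0,0],[-2.5,0,0,0,0,0],[-3.9,0,0,0,0,0],[-5.3,0.05,0,0,0,0],[-6.7,0.1,0,0,0,0],[-8.1,0.1,0,0,0,0],[-9.5,0.1,0,0,0,0],[-10.9,0.14,0,0,0,0],[-12.3,0.14,0,0,0,0]]]'

```text
time_s: 36.9
tcp_pos: [0.5026, -0.0429, 0.2557]
tcp_rot: [-3.141, -0.002, 1.568]
ft_force: [-0.4, 0.7, -1.6]
width: 0.0634
```

Emit:
drive_tool --rows '[[[-1.3,0,0,0,0,0],[-2.7,-0.1,0,0,0,0],[-4.1,-0.1,0,0,0,0],[-5.5,-0.2,0,0,0,0],[-6.9,-0.2,0,0,0,0],[-8.3,-0.3,0,0,0,0],[-9.7,-0.3,0,0,0,0],[-11,-0.38,0,0,0,0],[-12,-0.38,0,0,0,0],[-12.4,-0.38,0,0,0,0]]]'

```text
time_s: 37.73
tcp_pos: [0.4876, -0.3585, 0.2542]
tcp_rot: [-3.138, 0.0, 1.56]
ft_force: [0.4, -1.0, -2.3]
width: 0.0634
```

Emit:
drive_tool --rows '[[[0,0,0,0,0,0],[0,0,0,0,0,0],[0,0,0,0,0,0]]]'

```text
time_s: 37.98
tcp_pos: [0.4868, -0.3574, 0.2535]
tcp_rot: [-3.136, -0.002, 1.559]
ft_force: [-0.7, 0.7, -3.0]
width: 0.0631
```

Run:
```python
from h import *
rel((.4955,-.353,.108,90));print(state()["tcp_rot"])
```

```text
t 37.98 p [ 0.4868 -0.3574  0.2535] yaw 89.35 w 0.0631 F [-0.7  0.7 -3. ]
[0.17, 0.377, 5.817, -0.005, -0.002, -0.011] 0.146
[-3.13643073e+00 -1.63052216e-03  1.55945194e+00]
```

Emit:
drive_tool --rows '[[[0.1,0.2,0.3,-0.005,-0.002,-0.011],[0.17,0.38,0.9,-0.005,-0.002,-0.011],[0.17,0.38,1.6,-0.005,-0.002,-0.011],[0.17,0.38,2.3,-0.005,-0.002,-0.011],[0.17,0.38,3,-0.005,-0.002,-0.011],[0.17,0.38,3.7,-0.005,-0.002,-0.011],[0.17,0.38,4.4,-0.005,-0.002,-0.011],[0.17,0.38,4.8,-0.005,-0.002,-0.011],[0.17,0.38,4.8,-0.005,-0.002,-0.011],[0.17,0.38,4.8,-0.005,-0.002,-0.011]]]'

```text
time_s: 38.82
tcp_pos: [0.496, -0.352, 0.1327]
tcp_rot: [-3.14, -0.0, 1.572]
ft_force: [-0.1, -0.6, -2.1]
width: 0.0633
```

Run:
```python
from h import *
rel((.4955,-.353,.104,90));print(state()["tcp_rot"])
```

```text
t 38.82 p [ 0.496  -0.352   0.1327] yaw 90.06 w 0.0633 F [-0.1 -0.6 -2.1]
[-0.039, -0.017, 1.146, -0.001, -0.0, 0.001] 0.029
[-3.14021911e+00 -4.52143064e-04  1.57176253e+00]
```

Emit:
drive_tool --rows '[[[-0.02,-0.02,0.2,0,0,0],[-0.04,-0.02,0.4,0,0,0],[-0.04,-0.02,0.65,0,0,0],[-0.04,-0.02,0.9,0,0,0],[-0.04,-0.02,1.05,0,0,0],[-0.04,-0.02,1.13,0,0,0],[-0.04,-0.02,1.13,0,0,0],[-0.04,-0.02,1.13,0,0,0]]]'

```text
time_s: 39.48
tcp_pos: [0.4954, -0.3532, 0.1044]
tcp_rot: [-3.14, -0.0, 1.572]
ft_force: [-0.3, -0.4, -1.7]
width: 0.0633
```

Emit:
drive_tool --rows '[[[0,0,0.03,0,0,0],[0,0,0.06,0,0,0],[0,0,0.06,0,0,0]]]'

```text
time_s: 39.73
tcp_pos: [0.4954, -0.3532, 0.103]
tcp_rot: [-3.14, -0.0, 1.572]
ft_force: [1.1, 0.5, -3.0]
width: 0.0632
```

Emit:
drive_tool --rows '[[[0,0,0.02,0,0,0],[0,0,0.03,0,0,0],[0,0,0.03,0,0,0]]]'

```text
time_s: 39.98
tcp_pos: [0.4954, -0.3533, 0.1028]
tcp_rot: [-3.141, -0.001, 1.571]
ft_force: [-1.6, 1.2, 4.7]
width: 0.0636
```

Touchdown at 0.1028, as predicted. Release, rise, and go for the bottle.

Emit:
drive_tool --rows '[[[0,0,-0.01,0,0,0],[0,0,-0.01,0,0,0],[0,0,-0.01,0,0,0],[0,0,-0.01,0,0,0],[0,0,-0.01,0,0,0],[0,0,-0.01,0,0,0]]]' --claw 1

```text
time_s: 40.48
tcp_pos: [0.4955, -0.3534, 0.103]
tcp_rot: [-3.141, -0.0, 1.572]
ft_force: [0.6, -0.3, -0.9]
width: 0.0864
```

Emit:
drive_tool --rows '[[[0,0,-0.4,0,0,0],[0,0,-1,0,0,0],[0,0,-1.8,0,0,0],[0,0,-2.6,0,0,0],[0,0,-3.4,0,0,0],[0,0,-4.3,0,0,0],[0,0,-5.2,0,0,0],[0,0,-6.2,0,0,0],[0,0,-7,0,0,0],[0,0,-7.4,0,0,0]]]'

```text
time_s: 41.32
tcp_pos: [0.4961, -0.3546, 0.2916]
tcp_rot: [3.138, 0.002, 1.571]
ft_force: [0.7, -0.0, 1.0]
width: 0.087
```

Run:
```python
from h import *
rel((.51,-.01,.29,90),(.50,.3667,.27,90))
i=camera_info("wrist");p,d=camera("wrist");P=cloud(i,d)
for nm,z,x,y,r in(("lid",.143,.4955,-.353,.045),):
    m=((abs(P[...,2]-z)<.007)&(np.hypot(P[...,0]-x,P[...,1]-y)<r)).astype(np.uint8);c=blob(m,(0,0,640,480));print(nm,cv2.boundingRect(c),np.round(circ(ray(i,cv2.convexHull(c)[:,0],z)),4))
```

```text
t 41.32 p [ 0.4961 -0.3546  0.2916] yaw 90.01 w 0.087 F [ 0.7 -0.   1. ]
[13.785, 0.56, 0.036, 0.003, 0.002, 0.0] 0.345
[15.068, -0.4, 0.8, 0.0, 0.0, 0.0] 0.377
lid (282, 184, 82, 81) [ 0.4949 -0.3539  0.032 ]
```

Emit:
drive_tool --rows '[[[1.2,0.05,0,0,0,0],[2.6,0.1,0,0,0,0],[4,0.15,0,0,0,0],[5.4,0.2,0,0,0,0],[6.8,0.3,0,0,0,0],[8.2,0.35,0,0,0,0],[9.6,0.4,0,0,0,0],[11,0.45,0,0,0,0],[12.4,0.5,0,0,0,0],[13.8,0.56,0,0,0,0]]]'

```text
time_s: 42.2
tcp_pos: [0.5094, -0.0081, 0.2906]
tcp_rot: [3.138, 0.002, 1.571]
ft_force: [0.9, -0.5, -0.4]
width: 0.0868
```

Emit:
drive_tool --rows '[[[1.4,0,0,0,0,0],[2.8,-0.1,0.1,0,0,0],[4.2,-0.1,0.2,0,0,0],[5.6,-0.2,0.3,0,0,0],[7,-0.2,0.4,0,0,0],[8.4,-0.3,0.5,0,0,0],[9.8,-0.3,0.6,0,0,0],[11.2,-0.3,0.7,0,0,0],[12.6,-0.4,0.8,0,0,0],[14,-0.4,0.8,0,0,0]]]'

```text
time_s: 43.03
tcp_pos: [0.4979, 0.3432, 0.2682]
tcp_rot: [3.141, 0.004, 1.572]
ft_force: [-0.6, 1.2, 1.1]
width: 0.0871
```

Emit:
drive_tool --rows '[[[0.6,0,0,0,0,0],[1,0,0,0,0,0],[1,0,0,0,0,0],[1,0,0,0,0,0],[1,0,0,0,0,0]]]'

```text
time_s: 43.45
tcp_pos: [0.4987, 0.3653, 0.2683]
tcp_rot: [3.141, 0.005, 1.568]
ft_force: [-0.1, 0.2, 0.6]
width: 0.0871
```

Run:
```python
from h import *
rel((.50,.3665,.0936,90))
```

```text
t 43.45 p [0.4987 0.3653 0.2683] yaw 89.82 w 0.0871 F [-0.1  0.2  0.6]
[0.079, 0.045, 6.989, 0.001, 0.005, -0.003] 0.175
```

Emit:
drive_tool --rows '[[[0.08,0.04,0.8,0,0.005,0],[0.08,0.04,1.7,0,0.005,0],[0.08,0.04,2.6,0,0.005,0],[0.08,0.04,3.5,0,0.005,0],[0.08,0.04,4.4,0,0.005,0],[0.08,0.04,5.2,0,0.005,0],[0.08,0.04,5.9,0,0.005,0],[0.08,0.04,6.5,0,0.005,0],[0.08,0.04,6.9,0,0.005,0],[0.08,0.04,6.98,0,0.005,0]]]'

```text
time_s: 44.28
tcp_pos: [0.4995, 0.3644, 0.0927]
tcp_rot: [-3.141, 0.002, 1.565]
ft_force: [-1.0, -0.9, -0.2]
width: 0.0871
```

Emit:
drive_tool --rows '[[[0,0,0,0,0,0],[0,0,0,0,0,0],[0,0,0,0,0,0],[0,0,0,0,0,0],[0,0,0,0,0,0],[0,0,0,0,0,0],[0,0,0,0,0,0],[0,0,0,0,0,0]]]' --claw 0

```text
time_s: 44.95
tcp_pos: [0.4997, 0.3647, 0.0934]
tcp_rot: [-3.141, 0.001, 1.565]
ft_force: [-1.6, -0.7, 3.9]
width: 0.0595
```

Emit:
drive_tool --rows '[[[0,0,-0.3,0,0,0],[0,0,-0.8,0,0,0],[0,0,-1.5,0,0,0],[0,0,-2.3,0,0,0],[0,0,-3.1,0,0,0],[0,0,-3.9,0,0,0],[0,0,-4.8,0,0,0],[0,0,-5.7,0,0,0],[0,0,-6.4,0,0,0],[0,0,-6.6,0,0,0]]]'

```text
time_s: 45.78
tcp_pos: [0.5013, 0.3651, 0.2622]
tcp_rot: [3.138, -0.003, 1.565]
ft_force: [-0.5, 0.4, -1.7]
width: 0.0598
```

Run:
```python
from h import *
rel((.505,.04,.26,90),(.497,-.272,.26,90))
```

```text
t 45.78 p [0.5013 0.3651 0.2622] yaw 89.67 w 0.0598 F [-0.5  0.4 -1.7]
[-13.003, 0.222, 0.05, 0.004, -0.003, -0.006] 0.325
[-12.48, -0.32, -0.0, 0.0, 0.0, 0.0] 0.312
```

Emit:
drive_tool --rows '[[[-0.4,0,0,0,0,0],[-1.2,0,0,0,0,0],[-2.5,0,0,0,0,0],[-3.9,0.05,0,0,0,0],[-5.3,0.1,0,0,0,0],[-6.8,0.1,0,0,0,0],[-8.3,0.15,0,0,0,0],[-9.8,0.2,0,0,0,0],[-11.4,0.2,0,0,0,0],[-13,0.22,0,0,0,0]]]'

```text
time_s: 46.62
tcp_pos: [0.5032, 0.0376, 0.2602]
tcp_rot: [3.14, -0.003, 1.565]
ft_force: [1.4, -0.3, -1.6]
width: 0.0593
```

Emit:
drive_tool --rows '[[[-1.4,0,0,0,0,0],[-2.8,0,0,0,0,0],[-4.2,-0.1,0,0,0,0],[-5.6,-0.1,0,0,0,0],[-7,-0.1,0,0,0,0],[-8.4,-0.2,0,0,0,0],[-9.8,-0.2,0,0,0,0],[-11.1,-0.2,0,0,0,0],[-12.1,-0.2,0,0,0,0],[-12.6,-0.2,0,0,0,0]]]'

```text
time_s: 47.45
tcp_pos: [0.4936, -0.2817, 0.2585]
tcp_rot: [-3.141, -0.001, 1.559]
ft_force: [-0.4, -0.1, -1.7]
width: 0.0594
```

Emit:
drive_tool --rows '[[[0,0,0,0,0,0],[0,0,0,0,0,0],[0,0,0,0,0,0]]]'

```text
time_s: 47.7
tcp_pos: [0.4929, -0.2807, 0.2576]
tcp_rot: [-3.14, -0.003, 1.559]
ft_force: [-0.7, -0.5, -2.3]
width: 0.0593
```

Run:
```python
from h import *
rel((.495,-.279,.134,90));print(state()["tcp_rot"])
```

```text
t 47.7 p [ 0.4929 -0.2807  0.2576] yaw 89.33 w 0.0593 F [-0.7 -0.5 -2.3]
[0.056, 0.094, 4.944, -0.002, -0.003, -0.012] 0.124
[-3.13959423e+00 -2.57525063e-03  1.55915668e+00]
```

Emit:
drive_tool --rows '[[[0.03,0.05,0.3,0,-0.003,-0.012],[0.05,0.09,0.9,0,-0.003,-0.012],[0.05,0.09,1.6,0,-0.003,-0.012],[0.05,0.09,2.3,0,-0.003,-0.012],[0.05,0.09,3,0,-0.003,-0.012],[0.05,0.09,3.7,0,-0.003,-0.012],[0.05,0.09,4.4,0,-0.003,-0.012],[0.05,0.09,4.9,0,-0.003,-0.012],[0.05,0.09,4.9,0,-0.003,-0.012],[0.05,0.09,4.9,0,-0.003,-0.012]]]'

```text
time_s: 48.53
tcp_pos: [0.4949, -0.2782, 0.1346]
tcp_rot: [-3.138, -0.0, 1.573]
ft_force: [0.4, 0.6, -1.1]
width: 0.0598
```

Run:
```python
from h import *
rel((.495,-.279,.106,90));print(state()["tcp_rot"])
```

```text
t 48.53 p [ 0.4949 -0.2782  0.1346] yaw 90.11 w 0.0598 F [ 0.4  0.6 -1.1]
[-0.033, 0.007, 1.145, -0.003, -0.0, 0.002] 0.029
[-3.13838517e+00 -2.08934634e-04  1.57264614e+00]
```

Emit:
drive_tool --rows '[[[-0.02,0,0.2,-0.003,0,0],[-0.03,0,0.4,-0.003,0,0],[-0.03,0,0.65,-0.003,0,0],[-0.03,0,0.9,-0.003,0,0],[-0.03,0,1.05,-0.003,0,0],[-0.03,0,1.14,-0.003,0,0],[-0.03,0,1.14,-0.003,0,0],[-0.03,0,1.14,-0.003,0,0]]]'

```text
time_s: 49.2
tcp_pos: [0.4948, -0.2791, 0.106]
tcp_rot: [-3.141, -0.0, 1.572]
ft_force: [0.9, -0.7, -2.1]
width: 0.0592
```

Emit:
drive_tool --rows '[[[0,0,0.03,0,0,0],[0,0,0.06,0,0,0],[0,0,0.06,0,0,0]]]'

```text
time_s: 49.45
tcp_pos: [0.4949, -0.2791, 0.1046]
tcp_rot: [-3.141, -0.0, 1.572]
ft_force: [-0.9, -0.1, -1.8]
width: 0.0595
```

Emit:
drive_tool --rows '[[[0,0,0.015,0,0,0],[0,0,0.03,0,0,0],[0,0,0.03,0,0,0]]]'

```text
time_s: 49.7
tcp_pos: [0.495, -0.2791, 0.1044]
tcp_rot: [3.141, -0.0, 1.572]
ft_force: [-1.6, 1.0, 3.9]
width: 0.0597
```

Touchdown. Release, rise, move back and check.

Emit:
drive_tool --rows '[[[0,0,-0.01,0,0,0],[0,0,-0.01,0,0,0],[0,0,-0.01,0,0,0],[0,0,-0.01,0,0,0],[0,0,-0.01,0,0,0],[0,0,-0.01,0,0,0]]]' --claw 1

```text
time_s: 50.2
tcp_pos: [0.495, -0.2792, 0.1046]
tcp_rot: [3.141, -0.0, 1.572]
ft_force: [-0.4, 0.3, 0.2]
width: 0.0852
```

Emit:
drive_tool --rows '[[[0,0,-0.4,0,0,0],[0,0,-1,0,0,0],[0,0,-1.8,0,0,0],[0,0,-2.8,0,0,0],[0,0,-4,0,0,0],[0,0,-5.3,0,0,0],[0,0,-6.6,0,0,0],[0,0,-8,0,0,0],[0,0,-9.4,0,0,0],[0,0,-10.8,0,0,0]]]'

```text
time_s: 51.03
tcp_pos: [0.4942, -0.2795, 0.3771]
tcp_rot: [3.141, -0.0, 1.572]
ft_force: [0.5, -0.1, -0.3]
width: 0.0866
```

Emit:
drive_tool --rows '[[[-0.7,0,-0.2,0,0,0],[-1.4,0,-0.4,0,0,0],[-2,0,-0.8,0,0,0],[-2,0,-0.8,0,0,0],[-2,0,-0.8,0,0,0],[-2,0,-0.8,0,0,0]]]'

```text
time_s: 51.53
tcp_pos: [0.4941, -0.3287, 0.3967]
tcp_rot: [3.141, -0.002, 1.572]
ft_force: [0.4, 1.6, -0.0]
width: 0.087
```

Run:
```python
from h import *
rel()
i=camera_info("wrist");p,d=camera("wrist");P=cloud(i,d);cv2.imwrite("pics/w9.png",p)
ps,_=camera("scene");cv2.imwrite("pics/s9.png",ps)
for nm,z,x,y,r in(("lid",.143,.4955,-.353,.045),("cap",.150,.495,-.276,.022)):
    m=((abs(P[...,2]-z)<.007)&(np.hypot(P[...,0]-x,P[...,1]-y)<r)).astype(np.uint8);c=blob(m,(0,0,640,480));print(nm,cv2.boundingRect(c),np.round(circ(ray(i,cv2.convexHull(c)[:,0],z)),4))
```

```text
t 51.53 p [ 0.4941 -0.3287  0.3967] yaw 90.05 w 0.087 F [ 0.4  1.6 -0. ]
lid (296, 199, 60, 59) [ 0.4949 -0.3537  0.032 ]
cap (310, 138, 32, 33) [ 0.4948 -0.2759  0.0156]
```

View pics/w9.png

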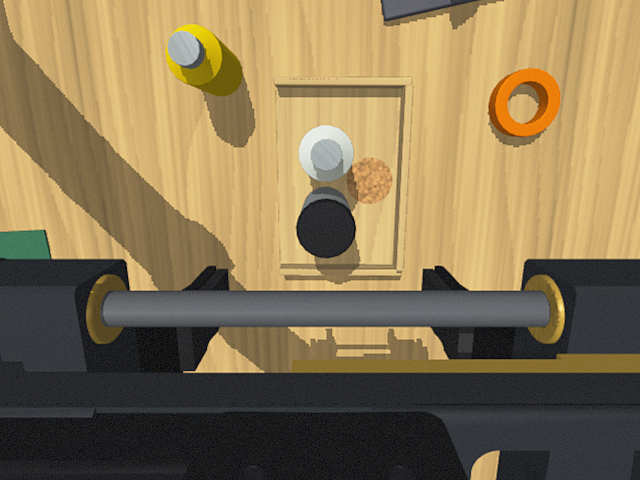

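View pics/s9.png

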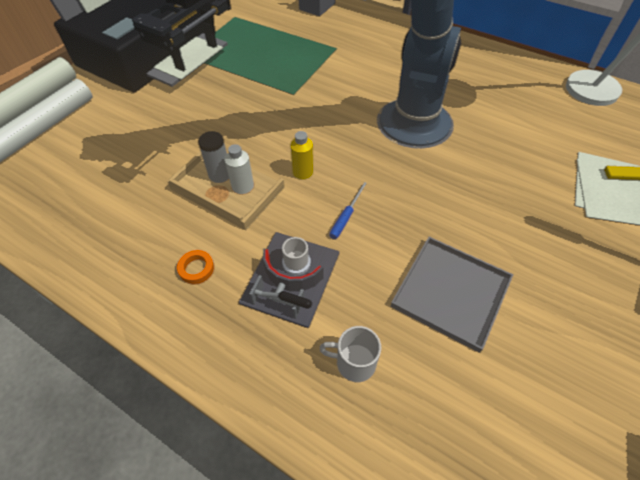

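The wrist view shows the bottle (326,153) and the tumbler (326,228) back on their discs, 0.3 and 1.1 mm from where they started, with the cup's disc empty. The scene view shows the cup upright on the seat (295,255), the tray empty, and the mug, tape and screwdriver where they were. The arm is clear, so I hand in.

```bash
python3 -c "
from station import *
print(close_job())"
```

```text
the job is handed in; nothing more can be done
None
```

The job is done and handed in at about 52 s of robot time. I moved the bottle and then the tumbler into the tray, and stood the espresso cup on the press seat. I then put the tumbler and the bottle back on the cork discs they came from.

**Last checks**
- **Cup:** it stands upright on the seat, 0.4 mm off centre by the wrist camera right after placing, and the final scene picture shows it still there.
- **Blanks:** both stand upright within about 1 mm of where they started. By the final wrist picture the bottle is at (0.4948, -0.2759) and the tumbler at (0.4949, -0.3537).
- **Bystanders:** the mug, tape roll and screwdriver look unmoved in the scene pictures; I did not measure them.
- **Forces:** the largest force I saw in the readings was about 6 N, at the cup's touchdown.

**Disagreements**
- The cameras disagreed by 1–4 mm in absolute position. I used the wrist camera, which agreed to about 1 mm with where the gripper actually closed on the bottle and tumbler.
- A last top-camera check of the cup on the seat gave no reading, so the centring rests on the wrist measurement and the final scene picture.

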